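# Dispense one specimen puck and park it

## Task

Press the plunger of the puck dispenser all the way down once and let it come back up, so that a single puck is pushed out of the outlet. Then push that puck across the bench with the fingers, without picking it up, into the empty one of the two U-shaped bays through its open side, until the puck lies fully inside. Leave the other pucks and everything standing around where they are.

Things in the scene. Friction and masses are not known exactly. Their poses are not given: they have to be found in the camera images.
- dispenser: grey and aluminium dispenser fixed to the bench, 138 mm long (x -28 to +110 mm), 83 mm wide over its feet, 65 mm above them. Origin on the bench under the axis of the open-topped magazine (50 mm high, three pucks inside). Outlet slot at the magazine's foot on its own -x side, level with the bench, front face at x = -28 mm. Behind (+x 27 to 110 mm) a tower 64 mm high carries the plunger
- outlet_end (a point): fixed point on the bench in front of the outlet, 83 mm from the dispenser's origin along its -x: about where the centre of the ejected puck stops. A full press drives a flat pusher that slides the lowest puck straight out to here; as the plunger rises the pusher goes back in and the next puck drops down
- plunger (a joint): travel of the plunger: 0 up, 0.025 m fully down; a spring (2 N at the top, 4.5 N at the bottom, plus about 2 N more while pucks are being pushed) returns it. The puck moves 3.4 times as far as the plunger
- plunger_top (a point): centre of the flat top of the black mushroom plunger head, 36 mm across, 105 mm above the bench when up, 66 mm behind (+x) the dispenser's origin
- puck_1: the lowest puck of the stack, the one to be dispensed: white flat disc of slippery plastic (friction about 0.35), 40 mm across, 14 mm thick, 15 to 33 g; origin at the centre of its underside, z axis up
- puck_2: the second puck of the stack, same disc; stays in the magazine and drops to its floor
- puck_3: the top puck of the stack, same disc; stays in the magazine
- puck_parked: a fourth identical puck that already lies in one of the bays; leave it
- bay_empty: the empty bay: U-shaped fence of aluminium bar fixed to the bench, bars 8 mm wide, 10 mm high, no floor (pucks lie on the bench). Origin on the bench, middle of the inside, which is 76 mm wide (y), 54 mm deep (x): mouth open to its own -x at x = -27 mm, back bar's inner face at x = +27 mm. A puck is fully inside with its centre at x >= -7 mm; against the back bar it is at +7 mm
- bay_taken: the other bay, same make, with puck_parked in it
- stopper: bystander, to be left alone: black rubber stopper, 31 mm across, 26 mm high; origin at the centre of its underside
- marker: bystander, to be left alone: felt marker lying down, 136 x 13 x 14 mm; origin at the centre of its underside
- vial_1: bystander, to be left alone: small white-capped plastic bottle, 36 mm across, 75 mm high; origin at the centre of its underside
- vial_2: bystander, to be left alone: small white-capped plastic bottle, 37 mm across, 85 mm high; origin at the centre of its underside
- timer: bystander, to be left alone: white round twist timer, 68 mm across, 47 mm high; origin at the centre of its underside
- steel_cup_1: bystander, to be left alone: open steel cup, 65 mm across, 88 mm high; origin at the centre of its underside

How it is judged (in metres and radians):
On the way, in this order (a step that is already met when the one before it is completed fails the run):
1. the plunger is pressed down to its stop and the lowest puck is out of the outlet (value of joint plunger above 0.0225 m and x of puck_1 in the frame of dispenser below -0.05 m).
2. the plunger is back up (value of joint plunger below 0.003 m), for 0.1 s.
At the end, for the whole second after the job is handed in: The dispensed puck lies flat and at rest inside the empty bay, centre at most 9 mm short of the bay's middle; the plunger is up within 3 mm; the other two pucks are in the magazine, the next one on its floor; the parked puck is within 10 mm of its place (x of puck_1 in the frame of bay_empty between -0.009 and 0.01 m and y of puck_1 in the frame of bay_empty between -0.021 and 0.021 m and height (world z) of puck_1 below 0.003 m and angle between puck_1's own z axis and vertical below 0.1 rad and linear speed of puck_1 below 0.01 m/s and value of joint plunger below 0.003 m and horizontal distance between each of puck_2, puck_3 and dispenser below 0.008 m and height (world z) of puck_2 below 0.004 m and height (world z) of puck_3 below 0.018 m and distance of puck_parked from where it was at the start of the episode below 0.01 m); the robot touches nothing.
It fails at once if the dispensed puck is lifted (more than 10 mm off the bench) or turned on edge (height (world z) of puck_1 above 0.01 m or angle between puck_1's own z axis and vertical above 0.6 rad).
It fails at once if a second puck leaves the magazine, through the outlet or over the top (horizontal distance between any of puck_2, puck_3 and dispenser above 0.015 m or height (world z) of puck_3 above 0.036 m).
It fails at once if the parked puck is moved by more than 10 mm (distance of puck_parked from where it was at the start of the episode above 0.01 m).
It fails at once if a bystander is moved by more than 20 mm (distance of any of stopper, marker, vial_1, vial_2, timer, steel_cup_1 from where it was at the start of the episode above 0.02 m).
It also fails if it takes over 64 s, if anything falls off the work surface, if the arm or the gripper's body presses on something with over 40 N, if the wrist force passes 120 N, or if a joint passes its speed limit or range.

## Robot

A 6-joint arm with a two-finger parallel gripper is mounted at the origin on a cart in front of the work surface, level with it; the furniture and walls round the work are solid. World frame = base frame: x ahead of the robot, y to its left, z up, the work surface at z = 0. Lengths are in m, angles in degrees, forces in N, time in s.
With the tool pointing down it reaches from about 0.35 to 0.875 m from the base axis. Payload 4.2 kg.
Tool frame: the origin (TCP) lies midway between the tips of the shut fingers; the grasp point (between the pads) lies 19 mm behind it (hold_point_z is the z of the grasp point in the tool frame, in m); z points along the fingers, y is the direction in which the jaws open and shut (so a half turn about z gives the same grasp; the last joint's range is limited). The gripper opens to 87 mm and grips with 3 to 60 N. Pads are 19 mm wide; open, the fingers measure 117 mm over their backs; the gripper's body (75 mm by 190 mm) begins 51 mm behind the grasp point.
Start: joints at [-55.371, 22.042, 0.453, 0, -68.411, -14.817], TCP at [0.212, -0.588, 0.196] pointing down, gripper open.
Joint ranges: [-179.83, 179.83], [-69.29, 118.12], [-61.27, 80.66], [-181.25, 117.63], [-171.15, -9.14], [-177.46, 177.46]. Speed limits (degrees/s): [159.86, 159.86, 180, 180, 180, 180].

## Interface

Orientations are given as a 3x3 rotation matrix whose columns are the frame's x, y, z axes.
In Python, from station import * gives the robot as it stands. The module is installed in compiled form; this text tells all that it offers.
- The arm moves only by the tool jog_arm, never from a script. Its argument "moves" is a list of rows, each a list of 7 numbers: the closure, from -1 (fully open) to 1 (shut), then the shift along the tool's x, y, z in m, then the turn, a rotation vector about the tool's x, y, z in rad. In form: [[gripper, x, y, z, wx, wy, wz], ...]. A call has exactly 10 rows; each row is the pose to reach, as a shift and turn from the pose commanded when the call began, along the tool's axes at that moment; what a row does not reach only later rows make up. A row lasts 1/12 s, in which the tool goes at most 41.7 mm and 7.16 degrees, less where a joint would pass 70% of its speed; a pose out of reach is approached as far as the arm can. A call with a gripper value outside its range is refused whole. The fingers move at their own pace and stop on an object; the grip force is fixed at half the most. Time passes only in rows, so rows that repeat a pose let the fingers close, or fill a call up. It gives the time, the measured TCP pose, the force and the opening at its end, in the units of the state.
- sense(): the state, without advancing time (a new reading comes with each control period).
- capture(name): name is "side" or "top" or "wrist"; returns a dict with "frame" (480x640x3 uint8, red, green, blue), "fov_y" (degrees; the focal length in pixels is half the picture's height over the tangent of half this angle, whatever the lens; pixels are square), "cx", "cy" (the principal point, pixels), "k1" (the pictures are not rectified: a ray, as slopes to the right and down, at radius r is drawn at 1 + k1 r^2 times it, then the intrinsics apply), "world_from_camera" (4x4, takes a point from camera to world coordinates). Camera axes: x right, y down, z forward; pixel columns grow to the right and rows downward; lengths in m; the calibration is good to about 2 mm. A picture is of the moment at which its call begins. There is no depth.
- finish_job(): hands the job in, once; it reports no verdict.
The state is a dict: "time_s": time; "joints": joint angles; "joint_velocities": joint speeds; "effort": joint torques, N m; "tcp_pos": TCP position; "ee_rot": TCP orientation; "wrist_force": force on the tool from outside, world axes, zero at the start; "moment": the same for the moment, N m; "gripper_width": opening from 0.0 (shut) to 1.0 (fully open).
Only numpy, scipy, OpenCV 4.12 (cv2) and the standard library are available. Lean on these libraries where they do the work, as an engineer would, in place of code of your own. Each camera call takes 0.05 s, during which the arm holds its last target.

## Working session

There is one attempt and no reset: what is moved stays moved. The work goes in short steps, Python scripts to look and compute and a tool call to move; the robot and the scene stay as the last step left them, time stands still between calls to the robot, and variables do not carry over. Pictures are saved under pics/ and viewed, and the job is handed in when it is done.

Besides the shell and the picture viewer there is one more tool, called after "Call:" by a JSON object that holds its "api" and its "payload". jog_arm: Moves the arm, as the interface text tells. Its arguments: {"type":"object","properties":{"moves":{"type":"array"}},"required":["moves"]}

```bash
mkdir -p pics; python3 - <<'E'
from station import *
import cv2
s=sense();print(s)
for n in("top","side","wrist"):
    c=capture(n);cv2.imwrite(f"pics/{n}0.png",c["frame"][:,:,::-1]);print(n,c["fov_y"],c["cx"],c["cy"],c["k1"],c["world_from_camera"].round(4).tolist())
E
```

```text
{'time_s': 0.0, 'joints': array([-5.53713754e+01,  2.20930456e+01,  3.79458324e-01, -2.81167785e-02,
       -6.84115374e+01, -1.48156860e+01]), 'joint_velocities': array([-0.01360638, -0.07226178, -0.04869892, -0.06870468,  0.00475651,
        0.07504205]), 'effort': array([-1.27024992e-03, -3.90669000e+01,  1.87412953e+01,  4.21979606e+00,
        1.10983313e-02, -1.81299229e-04]), 'tcp_pos': array([ 0.2116208 , -0.58737859,  0.19493567]), 'ee_rot': array([[-9.40865553e-01, -3.38779076e-01, -8.65479206e-04],
       [-3.38780161e-01,  9.40863313e-01,  2.05623863e-03],
       [ 1.17687013e-04,  2.22785128e-03, -9.99997511e-01]]), 'wrist_force': array([-0.71089787,  0.34863041, -0.68554411]), 'moment': array([-0.01251267, -0.02385327,  0.01372528]), 'gripper_width': 0.999250976310613}
top 55.35536648825141 326.76769487393204 241.5711002358317 -0.019499210772219788 [[0.0123, -0.9841, 0.177, 0.2938], [-0.9999, -0.0106, 0.0103, 0.0439], [-0.0083, -0.1771, -0.9842, 1.278], [0.0, 0.0, 0.0, 1.0]]
side 47.82031617589567 315.72435550303373 233.07564654471932 0.0553422635821437 [[-0.9944, -0.0601, 0.0874, 0.3701], [-0.106, 0.5818, -0.8064, 1.3545], [-0.0024, -0.8111, -0.5849, 1.0269], [0.0, 0.0, 0.0, 1.0]]
wrist 58.48246099906162 321.52882624433613 242.78179953735562 -0.10250024190738129 [[-0.3386, 0.9061, 0.2535, 0.1427], [0.9409, 0.3253, 0.094, -0.6133], [0.0027, 0.2703, -0.9628, 0.3842], [0.0, 0.0, 0.0, 1.0]]
```

View pics/top0.png

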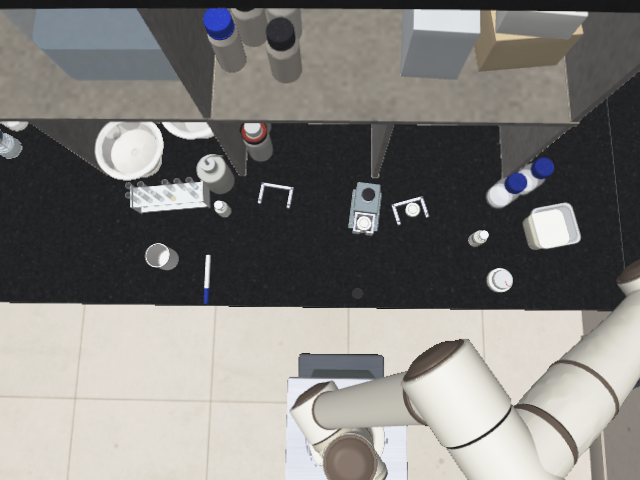

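View pics/side0.png

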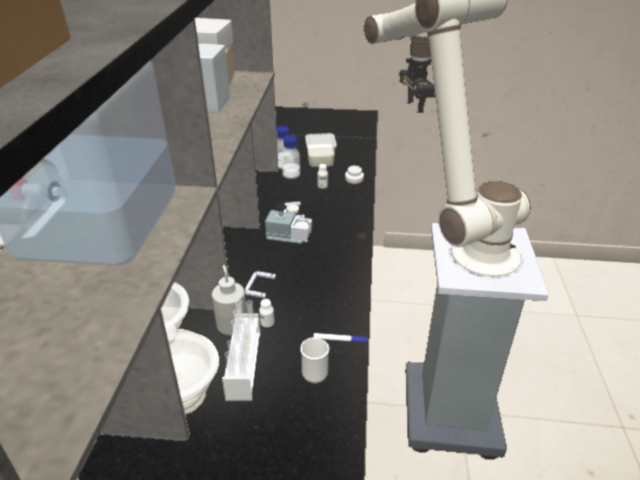

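```bash
cat > h.py <<'E'
import numpy as np,cv2
from station import *
def KD(c):
    f=240/np.tan(np.radians(c["fov_y"]/2))
    return f
def p2w(c,u,v,z):
    f=KD(c);d=np.array([(u-c["cx"])/f,(v-c["cy"])/f]);x=d.copy()
    for _ in range(20): x=d/(1+c["k1"]*(x@x))
    T=c["world_from_camera"];r=T[:3,:3]@np.array([x[0],x[1],1]);o=T[:3,3]
    return o+r*(z-o[2])/r[2]
def w2p(c,p):
    T=c["world_from_camera"];q=T[:3,:3].T@(np.asarray(p,float)-T[:3,3]);s=q[:2]/q[2];s=s*(1+c["k1"]*(s@s))
    return s*KD(c)+[c["cx"],c["cy"]]
def crop(c,u0,v0,w,h,k,name):
    cv2.imwrite(name,cv2.resize(c["frame"][v0:v0+h,u0:u0+w,::-1],None,fx=k,fy=k,interpolation=cv2.INTER_CUBIC))
E
python3 - <<'E'
from h import *
c=capture("top")
crop(c,330,170,110,75,7,"pics/t1.png");crop(c,245,170,60,50,10,"pics/t2.png")
d=capture("side")
crop(d,220,190,120,120,5,"pics/s1.png")
for n,u,v in [("disp",365,208),("baymid",276,195),("stop",357,293),("cup",160,256),("mk",207,280),("edge",300,305)]: print(n,p2w(c,u,v,0).round(3))
E
```

```text
disp [ 0.623 -0.051  0.   ]
baymid [0.659 0.206 0.   ]
stop [ 0.379 -0.029  0.   ]
cup [0.477 0.53  0.   ]
mk [0.41  0.392 0.   ]
edge [0.344 0.129 0.   ]
```

View pics/t1.png

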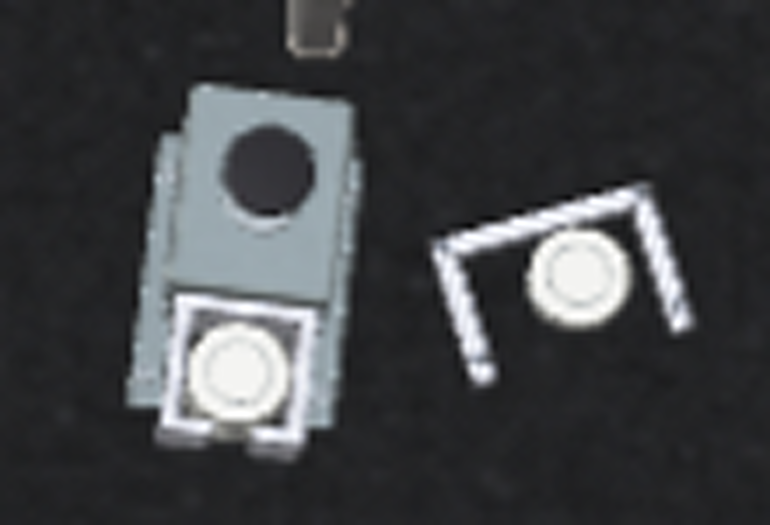

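View pics/t2.png

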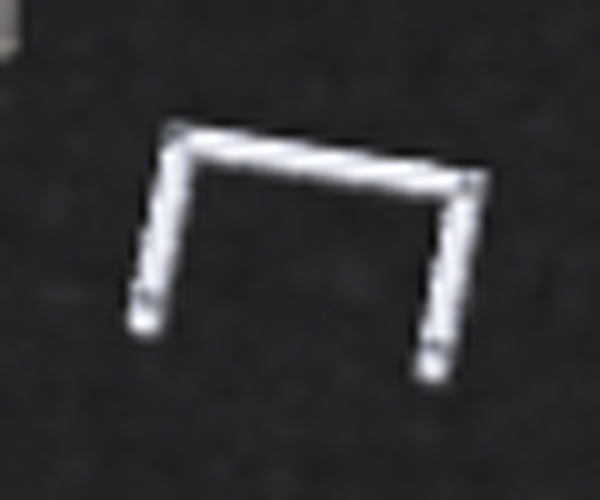

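View pics/s1.png

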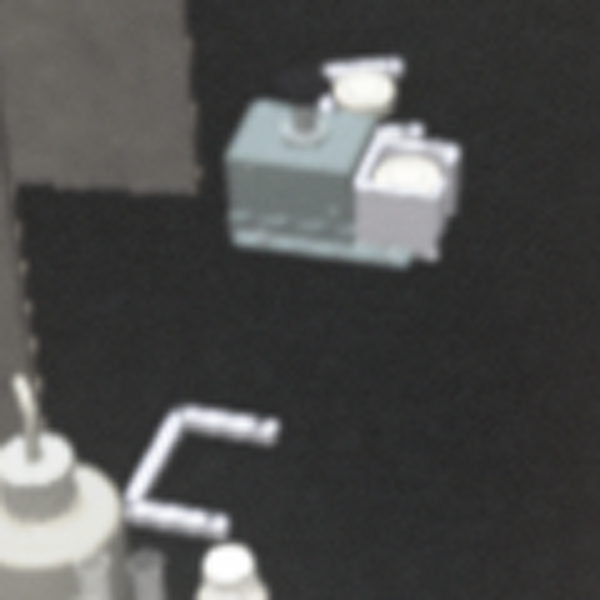

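```bash
python3 - <<'E'
from h import *
c=capture("top")
def t1(x,y,z): return p2w(c,(x+.5)/7-.5+330,(y+.5)/7-.5+170,z)
def t2(x,y,z): return p2w(c,(x+.5)/10-.5+245,(y+.5)/10-.5+170,z)
P=t1(268,171,.105);M=t1(240,372,.042);print("plunger",P,"mag",M,np.linalg.norm((P-M)[:2]))
ax=(P-M)[:2];print("yaw",np.degrees(np.arctan2(ax[1],ax[0])))
for q in [(160,435),(300,455),(178,297),(320,310)]: print("magtop",q,t1(*q,.05))
print("tower", [t1(*q,.064)[:2].round(4).tolist() for q in [(195,85),(355,102),(165,280),(328,303)]])
B=[t2(*q,.01)[:2] for q in [(170,125),(487,173),(130,330),(448,380)]]
print(np.round(B,4)); print("w",np.linalg.norm(B[0]-B[1]),np.linalg.norm(B[2]-B[3]),"d",np.linalg.norm(B[0]-B[2]),np.linalg.norm(B[1]-B[3]))
print("panel", p2w(c,375,178,0),"t1 panel",t1(318,55,0))
for z in (.2,.3,.4,.5,.6): print(z,p2w(c,377,123,z)[:2])
d=capture("side")
def s1(x,y,z): return p2w(d,(x+.5)/5-.5+220,(y+.5)/5-.5+190,z)
print("side panel bottom corner", s1(200,192,0), s1(15,190,0))
print("side bay", [s1(*q,.01)[:2].round(4).tolist() for q in [(180,410),(128,500),(275,430),(225,525)]])
print("side magtop puck",s1(408,172,.042))
E
```

```text
plunger [ 0.63421353 -0.05123982  0.105     ] mag [ 0.57017546 -0.04498367  0.042     ] 0.06434294294687029
yaw -5.579764743794186
magtop (160, 435) [ 0.54284201 -0.01309374  0.05      ]
magtop (300, 455) [ 0.53546059 -0.06775097  0.05      ]
magtop (178, 297) [ 0.59838428 -0.02005828  0.05      ]
magtop (320, 310) [ 0.59370675 -0.07594158  0.05      ]
tower [[0.681, -0.0259], [0.6746, -0.0889], [0.6017, -0.0143], [0.5931, -0.0777]]
[[0.6945 0.2478]
 [0.681  0.1557]
 [0.6333 0.2569]
 [0.6195 0.1653]]
w 0.09303180927850328 0.09265030571492686 d 0.061906882693899004 0.06226798929238673
panel [ 0.71313564 -0.08073059  0.        ] t1 panel [ 0.71487047 -0.08074262  0.        ]
0.2 [ 0.79176035 -0.06727806]
0.3 [ 0.74556973 -0.05696128]
0.4 [ 0.69937911 -0.04664449]
0.5 [ 0.65318849 -0.0363277 ]
0.6 [ 0.60699787 -0.02601092]
side panel bottom corner [ 0.70995101 -0.07068444  0.        ] [ 0.83118933 -0.06043572  0.        ]
side bay [[0.6764, 0.1619], [0.6899, 0.2422], [0.6181, 0.1741], [0.6321, 0.2571]]
side magtop puck [ 0.56848894 -0.04775282  0.042     ]
```

View pics/wrist0.png

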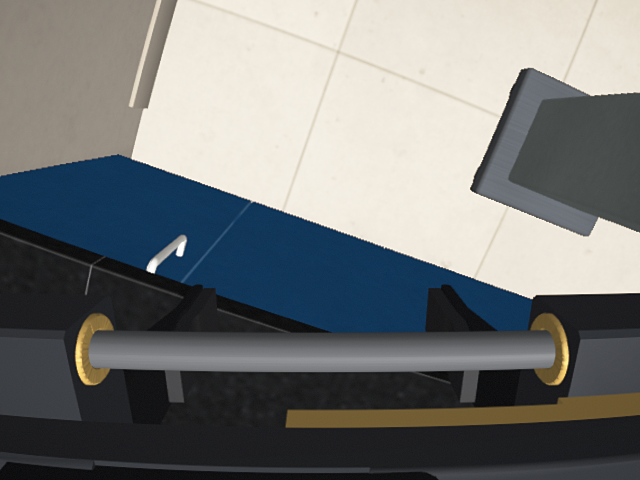

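```bash
python3 - <<'E'
from h import *
c=capture("top");d=capture("side")
crop(c,190,140,120,90,6,"pics/t3.png");crop(d,200,260,120,120,6,"pics/s3.png")
E
```

```text
(no output)
```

View pics/t3.png

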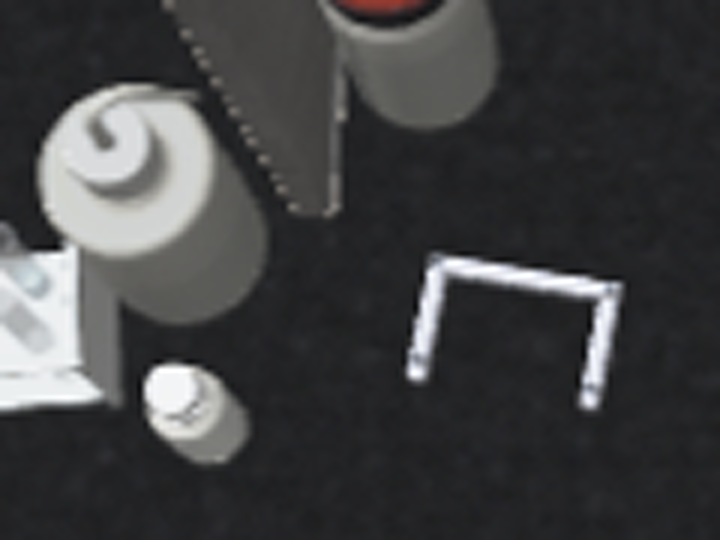

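View pics/s3.png

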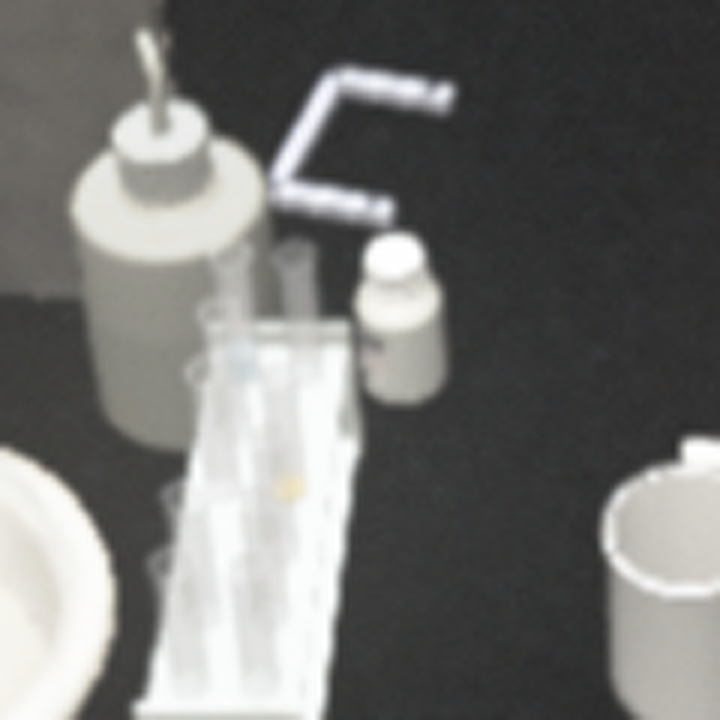

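```bash
python3 - <<'E'
from h import *
c=capture("top");d=capture("side")
for z in(.075,.085): print(p2w(c,190+173/6,140+392/6,z),p2w(d,200+398/6,260+248/6,z))
print("bottom front",p2w(c,190+213/6,140+464/6,0),p2w(d,200+403/6,260+403/6,0))
s=sense();print(s["joints"])
E
```

```text
[0.60711913 0.35121948 0.075     ] [0.60628776 0.3518005  0.075     ]
[0.60451481 0.34866527 0.085     ] [0.60380615 0.3623343  0.085     ]
bottom front [0.59129685 0.34919045 0.        ] [0.6050543  0.36918746 0.        ]
[-5.53699605e+01  2.20375241e+01  4.50631880e-01 -2.13293165e-03
 -6.84120032e+01 -1.48156053e+01]
```

```bash
cat >> h.py <<'E'
from scipy.spatial.transform import Rotation as Ro
def Rt(yd,tilt=0):
    # tool y at world yaw yd (deg), z down; tilt ignored
    a=np.radians(yd);y=np.array([np.cos(a),np.sin(a),0]);z=np.array([0,0,-1.]);x=np.cross(y,z)
    return np.stack([x,y,z],1)
def plan(p,yd,p0=None,R0=None):
    s=sense();R0=s["ee_rot"] if R0 is None else R0;p0=s["tcp_pos"] if p0 is None else np.array(p0)
    print("shift",(R0.T@(np.array(p)-p0)).round(4),"rot",Ro.from_matrix(R0.T@Rt(yd)).as_rotvec().round(4))
def st():
    s=sense();R=s["ee_rot"];print("t",s["time_s"],"p",s["tcp_pos"].round(4),"yaw_y",np.degrees(np.arctan2(R[1,1],R[0,1])).round(2),"z",R[:,2].round(3),"F",s["wrist_force"].round(1),"w",round(s["gripper_width"],3),"j",s["joints"].round(0))
E
python3 - <<'E'
from h import *
plan([.634,-.052,.17],84,[.212,-.588,.196])
E
```

```text
shift [-0.5787  0.3612  0.026 ] rot [-0.      0.      0.4505]
```

Call:
{"api": "jog_arm", "payload": {"moves": [[1, -0.03, 0.019, -0.01, 0, 0, 0.05], [1, -0.065, 0.041, -0.02, 0, 0, 0.1], [1, -0.1, 0.062, -0.02, 0, 0, 0.15], [1, -0.135, 0.084, -0.02, 0, 0, 0.2], [1, -0.17, 0.106, -0.02, 0, 0, 0.25], [1, -0.205, 0.128, -0.02, 0, 0, 0.3], [1, -0.24, 0.15, -0.02, 0, 0, 0.35], [1, -0.275, 0.172, -0.02, 0, 0, 0.4], [1, -0.3, 0.187, -0.02, 0, 0, 0.45], [1, -0.31, 0.193, -0.02, 0, 0, 0.45]]}}

```text
time_s: 1.38
tcp_pos: [0.4402, -0.2986, 0.2164]
ee_rot: [[-0.995, 0.101, 0.001], [0.101, 0.995, -0.0], [-0.001, 0.0, -1.0]]
wrist_force: [0.5, 0.3, 0.6]
gripper_width: 0.329
```

```bash
python3 - <<'E'
from h import *
st()
R0=Ro.from_euler('z',0)
plan([.634,-.052,.15],84)
E
```

```text
t 1.3833 p [ 0.4402 -0.2986  0.2164] yaw_y 84.18 z [ 0.001 -0.    -1.   ] F [0.5 0.3 0.6] w 0.329 j [-17.  12. -11.  -0. -67. -79.]
shift [-0.1677  0.265   0.0666] rot [0.0001 0.0012 0.0031]
```

Call:
{"api": "jog_arm", "payload": {"moves": [[1, -0.02, 0.03, 0, 0, 0, 0], [1, -0.04, 0.063, 0, 0, 0, 0], [1, -0.06, 0.095, 0, 0, 0, 0], [1, -0.08, 0.127, 0, 0, 0, 0], [1, -0.1, 0.158, 0, 0, 0, 0], [1, -0.12, 0.19, 0.01, 0, 0, 0], [1, -0.14, 0.221, 0.02, 0, 0, 0], [1, -0.16, 0.253, 0.03, 0, 0, 0], [1, -0.168, 0.265, 0.045, 0, 0, 0], [1, -0.168, 0.265, 0.05, 0, 0, 0]]}}

```text
time_s: 2.22
tcp_pos: [0.6332, -0.0531, 0.1627]
ee_rot: [[-0.995, 0.101, -0.004], [0.101, 0.995, 0.0], [0.004, -0.0, -1.0]]
wrist_force: [-1.0, -0.7, -0.1]
gripper_width: 0.003
```

```bash
python3 - <<'E'
from h import *
st()
plan([.634,-.052,.15],84)
c=capture("top");crop(c,270,90,200,150,4,"pics/t4.png")
d=capture("side");crop(d,200,90,240,180,3,"pics/s4.png")
w=capture("wrist");cv2.imwrite("pics/w4.png",w["frame"][:,:,::-1])
E
```

```text
t 2.2167 p [ 0.6332 -0.0531  0.1627] yaw_y 84.21 z [-0.004  0.    -1.   ] F [-1.  -0.7 -0.1] w 0.003 j [  10.   25.   -1.   -0.  -65. -106.]
shift [-0.0007  0.0012  0.0127] rot [-0.0002 -0.0038  0.0037]
```

View pics/t4.png

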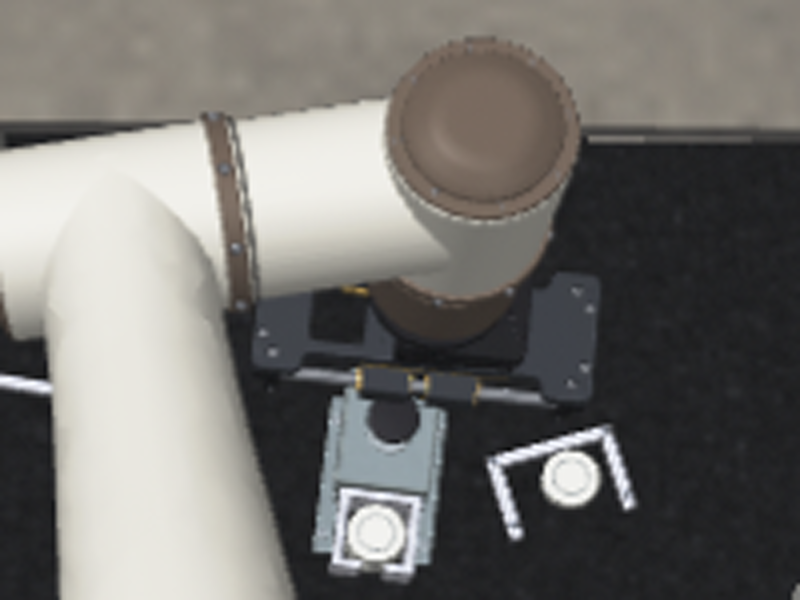

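View pics/s4.png

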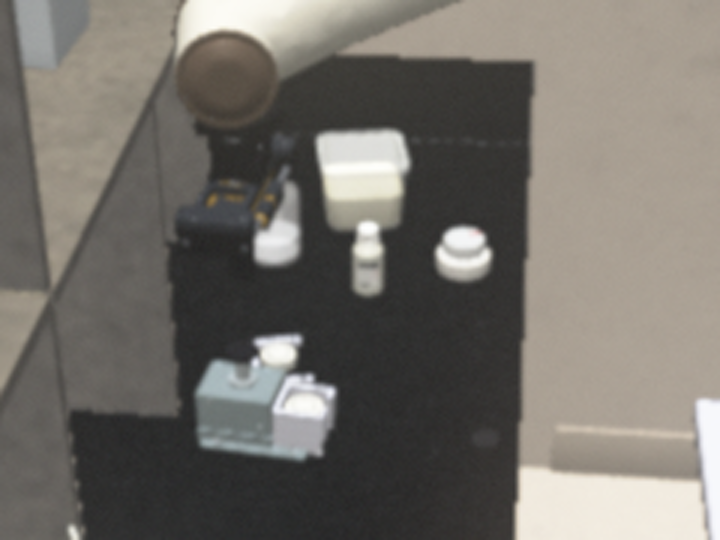

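View pics/w4.png

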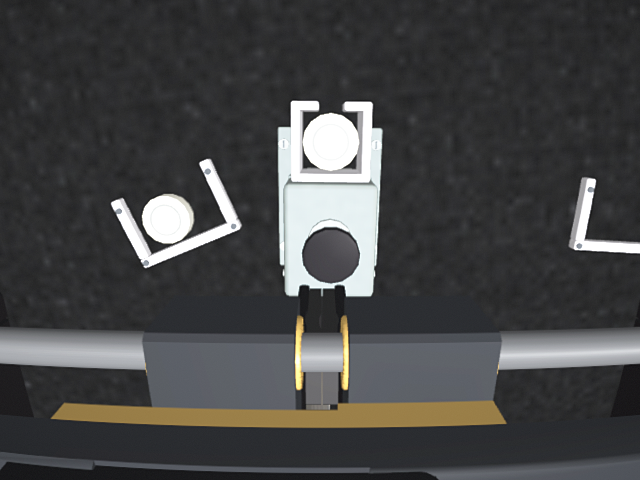

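```bash
python3 - <<'E'
from h import *
w=capture("wrist");s=sense();p=s["tcp_pos"];print(w2p(w,p),w2p(w,[p[0],p[1],.105]))
print("plunger",p2w(w,331,254,.105)); print("puck3 top",p2w(w,331,142,.042))
for q,z in [((290,101),.05),((373,102),.05),((208,160),.01),((117,203),.01),((168,219),.014)]: print(q,p2w(w,*q,z))
print("bay left/right?",p2w(w,590,179,.01),p2w(w,574,248,.01))
c=capture("top");d=capture("side");print(w2p(c,p),w2p(d,p), w["world_from_camera"].round(3))
E
```

```text
[321.40909778 286.12863391] [321.55178764 249.10486115]
plunger [ 0.63593278 -0.05124742  0.105     ]
puck3 top [ 0.57208697 -0.04360596  0.042     ]
(290, 101) [ 0.54126308 -0.0688209   0.05      ]
(373, 102) [ 0.54776903 -0.01244695  0.05      ]
(208, 160) [ 0.57666895 -0.14235498  0.01      ]
(117, 203) [ 0.60250812 -0.22534508  0.01      ]
(168, 219) [ 0.62006806 -0.18269895  0.014     ]
bay left/right? [0.62283699 0.17057811 0.01      ] [0.6821879  0.15898212 0.01      ]
[371.9591537  187.96086405] [280.24077048 187.86304851] [[ 0.105  0.958  0.267  0.559]
 [ 0.995 -0.1   -0.029 -0.049]
 [-0.001  0.268 -0.963  0.355]
 [ 0.     0.     0.     1.   ]]
```

Call:
{"api": "jog_arm", "payload": {"moves": [[1, 0, 0.001, 0.01, 0, 0, 0], [1, -0.001, 0.001, 0.02, 0, 0, 0], [1, -0.001, 0.001, 0.03, 0, 0, 0], [1, -0.001, 0.001, 0.038, 0, 0, 0], [1, -0.001, 0.001, 0.044, 0, 0, 0], [1, -0.001, 0.001, 0.048, 0, 0, 0], [1, -0.001, 0.001, 0.05, 0, 0, 0], [1, -0.001, 0.001, 0.05, 0, 0, 0], [1, -0.001, 0.001, 0.05, 0, 0, 0], [1, -0.001, 0.001, 0.05, 0, 0, 0]]}}

```text
time_s: 3.35
tcp_pos: [0.6343, -0.0543, 0.1166]
ee_rot: [[-0.995, 0.104, 0.001], [0.104, 0.995, 0.0], [-0.001, 0.0, -1.0]]
wrist_force: [0.2, 0.2, 1.1]
gripper_width: 0.004
```

```bash
python3 - <<'E'
from h import *
st()
w=capture("wrist");cv2.imwrite("pics/w5.png",w["frame"][:,:,::-1])
E
```

```text
t 3.35 p [ 0.6343 -0.0543  0.1166] yaw_y 84.04 z [ 0.001  0.    -1.   ] F [0.2 0.2 1.1] w 0.004 j [  10.   27.   -4.    0.  -59. -106.]
```

View pics/w5.png

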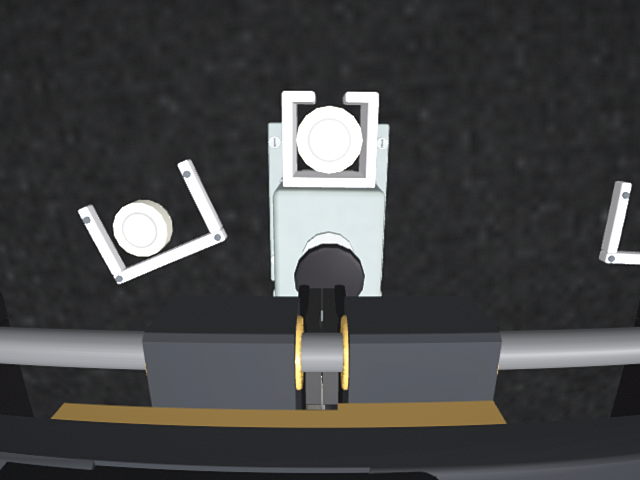

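Call:
{"api": "jog_arm", "payload": {"moves": [[1, 0, 0.002, 0.005, 0, 0, 0], [1, 0, 0.003, 0.009, 0, 0, 0], [1, 0, 0.003, 0.012, 0, 0, 0], [1, 0, 0.003, 0.015, 0, 0, 0], [1, 0, 0.003, 0.017, 0, 0, 0], [1, 0, 0.003, 0.019, 0, 0, 0], [1, 0, 0.003, 0.021, 0, 0, 0], [1, 0, 0.003, 0.023, 0, 0, 0], [1, 0, 0.003, 0.025, 0, 0, 0], [1, 0, 0.003, 0.027, 0, 0, 0]]}}

```text
time_s: 4.23
tcp_pos: [0.6342, -0.0514, 0.0889]
ee_rot: [[-0.995, 0.104, 0.0], [0.104, 0.995, 0.0], [-0.0, 0.0, -1.0]]
wrist_force: [-0.1, 0.3, 0.7]
gripper_width: 0.006
```

Call:
{"api": "jog_arm", "payload": {"moves": [[1, 0, 0, 0.002, 0, 0, 0], [1, 0, 0, 0.004, 0, 0, 0], [1, 0, 0, 0.006, 0, 0, 0], [1, 0, 0, 0.008, 0, 0, 0], [1, 0, 0, 0.01, 0, 0, 0], [1, 0, 0, 0.0115, 0, 0, 0], [1, 0, 0, 0.0125, 0, 0, 0], [1, 0, 0, 0.0125, 0, 0, 0], [1, 0, 0, 0.0125, 0, 0, 0], [1, 0, 0, 0.0125, 0, 0, 0]]}}

```text
time_s: 5.07
tcp_pos: [0.6343, -0.0514, 0.0768]
ee_rot: [[-0.995, 0.104, 0.0], [0.104, 0.995, -0.0], [-0.0, -0.0, -1.0]]
wrist_force: [0.1, -0.5, 2.9]
gripper_width: 0.005
```

```bash
python3 - <<'E'
from h import *
st()
w=capture("wrist");cv2.imwrite("pics/w6.png",w["frame"][:,:,::-1])
E
```

```text
t 5.0667 p [ 0.6343 -0.0514  0.0768] yaw_y 84.03 z [ 0. -0. -1.] F [ 0.1 -0.5  2.9] w 0.005 j [  10.   29.   -7.    0.  -54. -106.]
```

View pics/w6.png

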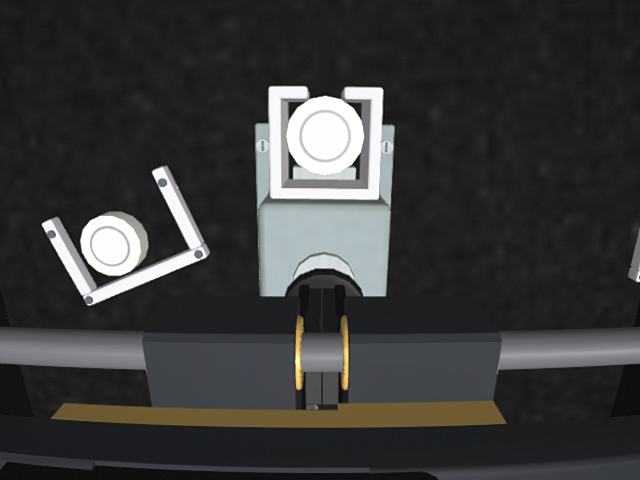

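```bash
python3 - <<'E'
from h import *
d=capture("side");crop(d,240,170,100,80,8,"pics/s6.png")
c=capture("top");crop(c,330,150,110,90,7,"pics/t6.png")
s=sense();print(w2p(d,s["tcp_pos"])-[240,170])
E
```

```text
[40.50675615 43.09259565]
```

View pics/s6.png

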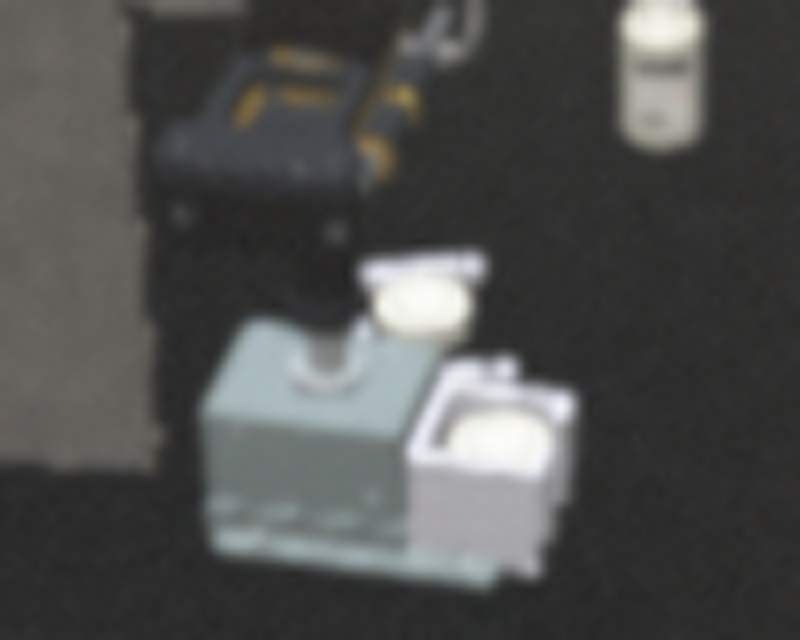

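View pics/t6.png

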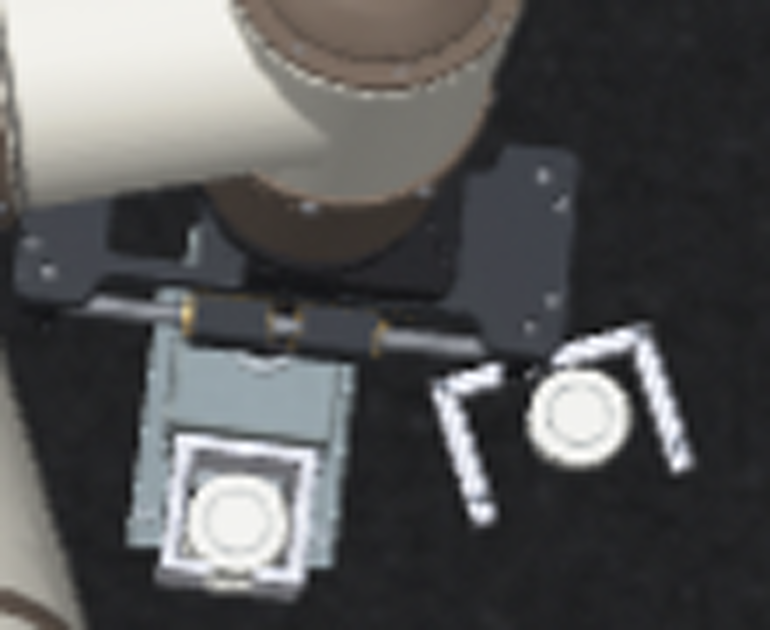

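```bash
python3 - <<'E'
from h import *
d=capture("side")
f=d["frame"].astype(float);f=np.clip((f/255)**.45*255,0,255).astype(np.uint8);d["frame"]=f
crop(d,240,170,100,80,8,"pics/s7.png")
for z in(.065,.075,.085,.095,.105): print(z,(w2p(d,[.636,-.0512,z])-[240,170])*8)
w=capture("wrist");w["frame"]=np.clip((w["frame"]/255.)**.45*255,0,255).astype(np.uint8);crop(w,230,220,180,120,4,"pics/w7.png")
for z in(.065,.08,.105): print(z,(w2p(w,[.636,-.0512,z])-[230,220])*4)
E
```

```text
0.065 [320.89381782 369.50873167]
0.075 [319.8546272  348.53861718]
0.085 [318.80752325 327.42355082]
0.095 [317.75240785 306.16185602]
0.105 [316.68918119 284.7518282 ]
0.065 [370.7275073  236.46877297]
0.08 [371.02525893 281.79646899]
0.105 [371.62710331 373.6660792 ]
```

View pics/s7.png

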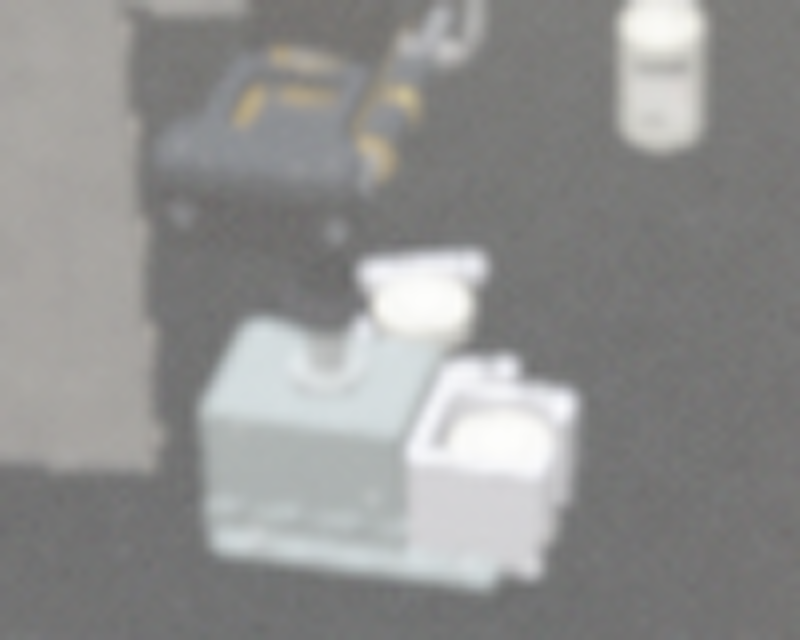

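View pics/w7.png

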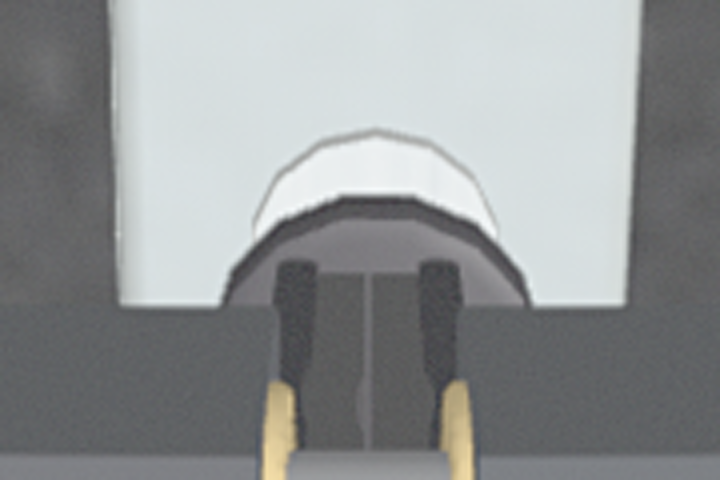

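```bash
python3 - <<'E'
from h import *
w=capture("wrist")
for z in(.075,.08,.085,.09,.095,.1,.105): print(z,(w2p(w,[.618,-.0494,z])-[230,220])*4)
st()
E
```

```text
0.075 [370.32306587 120.5877723 ]
0.08 [370.41527839 133.25041846]
0.085 [370.51211331 146.55442164]
0.09 [370.61392317 160.5492415 ]
0.095 [370.72109687 175.28949645]
0.1 [370.83406434 190.83564499]
0.105 [370.95330206 207.25477634]
t 5.3667 p [ 0.6343 -0.0514  0.0768] yaw_y 84.04 z [ 0. -0. -1.] F [-1.1  0.3  2.5] w 0.004 j [  10.   29.   -7.    0.  -54. -106.]
```

```bash
python3 - <<'E'
from h import *
from scipy.optimize import least_squares
w=capture("wrist")
pts=np.array([(222,305),(232,275),(275,232),(342,199),(410,199),(475,228),(517,272),(530,305)])/4+[230,220]
for z in np.arange(.07,.111,.005):
    q=np.array([p2w(w,*p,z)[:2] for p in pts])
    r=least_squares(lambda v:np.hypot(*(q-v[:2]).T)-v[2],[.636,-.05,.018])
    print(z,r.x.round(4),np.sqrt((r.fun**2).mean()).round(5))
E
```

```text
0.07 [ 0.6488 -0.0519  0.0199] 0.00014
0.07500000000000001 [ 0.6466 -0.0517  0.0194] 0.00014
0.08000000000000002 [ 0.6443 -0.0515  0.0189] 0.00014
0.08500000000000002 [ 0.6421 -0.0513  0.0184] 0.00013
0.09000000000000002 [ 0.6399 -0.0511  0.0179] 0.00013
0.09500000000000003 [ 0.6376 -0.0509  0.0173] 0.00012
0.10000000000000003 [ 0.6354 -0.0507  0.0168] 0.00012
0.10500000000000004 [ 0.6331 -0.0505  0.0163] 0.00012
0.11000000000000004 [ 0.6309 -0.0503  0.0158] 0.00011
```

Call:
{"api": "jog_arm", "payload": {"moves": [[1, 0, 0, 0.001, 0, 0, 0], [1, 0, 0, 0.002, 0, 0, 0], [1, 0, 0, 0.003, 0, 0, 0], [1, 0, 0, 0.004, 0, 0, 0], [1, 0, 0, 0.005, 0, 0, 0], [1, 0, 0, 0.006, 0, 0, 0], [1, 0, 0, 0.006, 0, 0, 0], [1, 0, 0, 0.006, 0, 0, 0], [1, 0, 0, 0.006, 0, 0, 0], [1, 0, 0, 0.006, 0, 0, 0]]}}

```text
time_s: 6.25
tcp_pos: [0.6343, -0.0514, 0.0704]
ee_rot: [[-0.995, 0.104, 0.0], [0.104, 0.995, 0.0], [-0.0, 0.0, -1.0]]
wrist_force: [0.1, -0.0, 2.6]
gripper_width: 0.003
```

```bash
python3 - <<'E'
from h import *
st()
w=capture("wrist");w["frame"]=np.clip((w["frame"]/255.)**.45*255,0,255).astype(np.uint8);cv2.imwrite("pics/w8.png",w["frame"][:,:,::-1])
E
```

```text
t 6.25 p [ 0.6343 -0.0514  0.0704] yaw_y 84.03 z [ 0.  0. -1.] F [ 0.1 -0.   2.6] w 0.003 j [  10.   29.   -7.   -0.  -54. -106.]
```

View pics/w8.png

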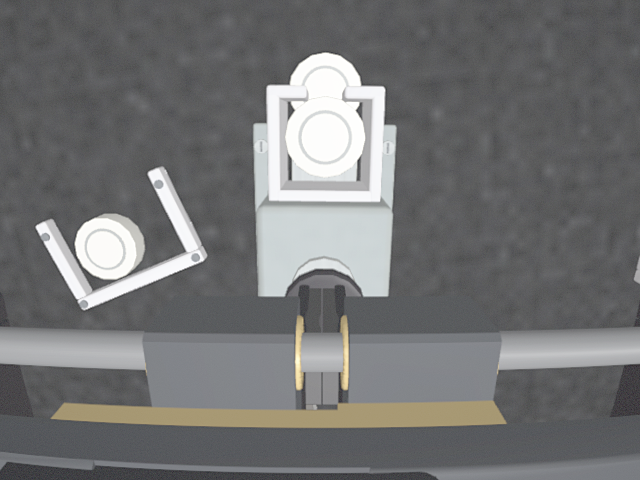

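```bash
python3 - <<'E'
from h import *
w=capture("wrist")
a=p2w(w,326,53,.014);m=p2w(w,326,136,.042);print(a,m,"travel",(m[0]-a[0]-.020)/3.4)
E
```

```text
[ 0.5241888  -0.03763741  0.014     ] [ 0.56737966 -0.04235324  0.042     ] travel 0.006820840016872272
```

```bash
python3 - <<'E'
from h import *
w=capture("wrist");print(w["world_from_camera"][:3,3])
for z in(.03,.05,.07): print(z,np.linalg.norm(p2w(w,267,88,z)-p2w(w,385,88,z)))
for z in(-.02,0.01,.03): print(z,np.linalg.norm(p2w(w,37,224,z)-p2w(w,156,168,z)), np.linalg.norm(p2w(w,84,309,z)-p2w(w,206,255,z)))
for z in(.02,.042,.06): print("puck3",z,np.linalg.norm(p2w(w,286,136,z)-p2w(w,364,136,z)))
print(p2w(w,395,148,0))
c=capture("top")
print([c2 for c2 in [p2w(c,(160.5)/7+330-.5,435/7+170,.05)]])
d=capture("side");crop(d,240,160,100,90,8,"pics/s8.png")
E
```

```text
[ 0.5610567  -0.04386857  0.25954574]
0.03 0.06045333849015785
0.05 0.05518612347872165
0.07 0.049918908467285444
-0.02 0.09881399502856722 0.10418281095983008
0.01 0.08820957713867526 0.09300222804703258
0.03 0.08113996521208063 0.08554850610516762
puck3 0.02 0.04260216856987078
puck3 0.042 0.03868956420940306
puck3 0.06 0.03548834245992948
[ 0.57969881 -0.00180688  0.        ]
[array([ 0.54164586, -0.01309649,  0.05      ])]
```

View pics/s8.png

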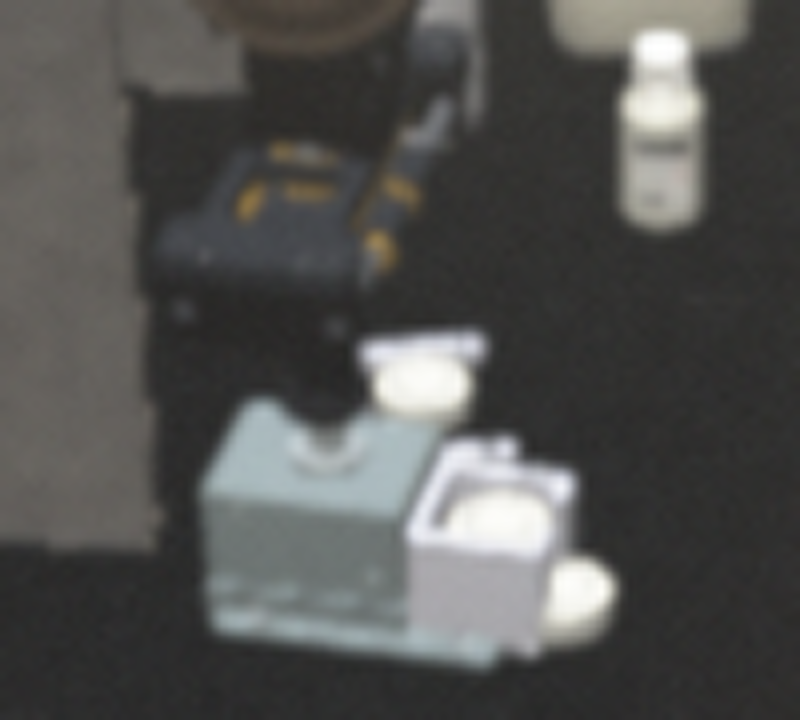

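```bash
python3 - <<'E'
from h import *
d=capture("side");c=capture("top")
print(p2w(d,240+580/8,160+590/8,.014))
crop(c,330,170,110,75,7,"pics/t9.png")
f=(w2p(c,[.524,-.0376,.014])-[330,170])*7;print(f)
for x in(.50,.51,.52): print(x,w2p(capture("wrist"),[x,-.04,.014]))
E
```

```text
[ 0.53127349 -0.03724903  0.014     ]
[213.82546883 496.52188669]
0.5 [316.90370674   6.74931463]
0.51 [318.88406026  26.18361845]
0.52 [320.83898626  45.48241481]
```

View pics/t9.png

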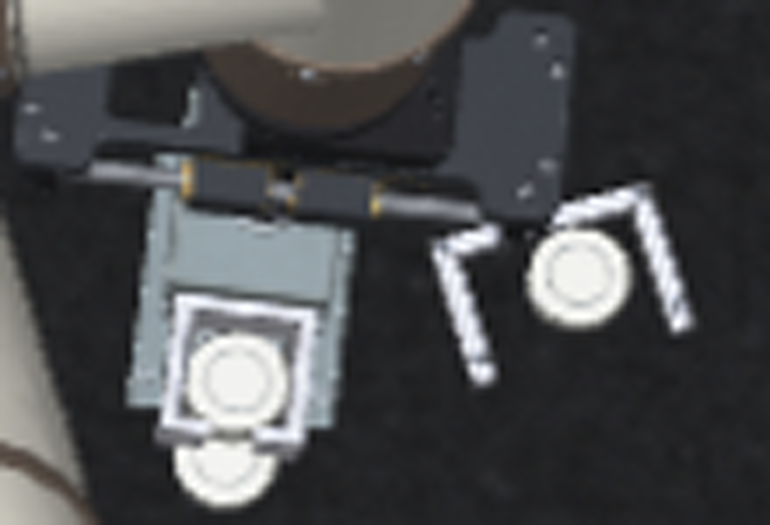

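Call:
{"api": "jog_arm", "payload": {"moves": [[1, 0, 0, 0.001, 0, 0, 0], [1, 0, 0, 0.0025, 0, 0, 0], [1, 0, 0, 0.004, 0, 0, 0], [1, 0, 0, 0.0055, 0, 0, 0], [1, 0, 0, 0.007, 0, 0, 0], [1, 0, 0, 0.0085, 0, 0, 0], [1, 0, 0, 0.01, 0, 0, 0], [1, 0, 0, 0.011, 0, 0, 0], [1, 0, 0, 0.011, 0, 0, 0], [1, 0, 0, 0.011, 0, 0, 0]]}}

```text
time_s: 7.58
tcp_pos: [0.6342, -0.0514, 0.0594]
ee_rot: [[-0.995, 0.104, 0.0], [0.104, 0.995, 0.0], [-0.0, 0.0, -1.0]]
wrist_force: [-0.4, -0.7, 4.0]
gripper_width: 0.004
```

```bash
python3 - <<'E'
from h import *
st()
w=capture("wrist");w["frame"]=np.clip((w["frame"]/255.)**.45*255,0,255).astype(np.uint8);cv2.imwrite("pics/w9.png",w["frame"][:,:,::-1])
c=capture("top");crop(c,330,170,110,75,7,"pics/t10.png")
E
```

```text
t 7.5833 p [ 0.6342 -0.0514  0.0594] yaw_y 84.03 z [ 0.  0. -1.] F [-0.4 -0.7  4. ] w 0.004 j [  10.   30.   -8.   -0.  -52. -106.]
```

View pics/w9.png

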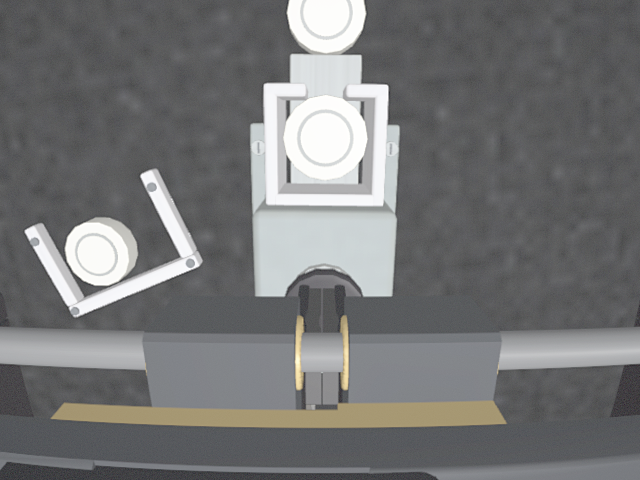

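View pics/t10.png

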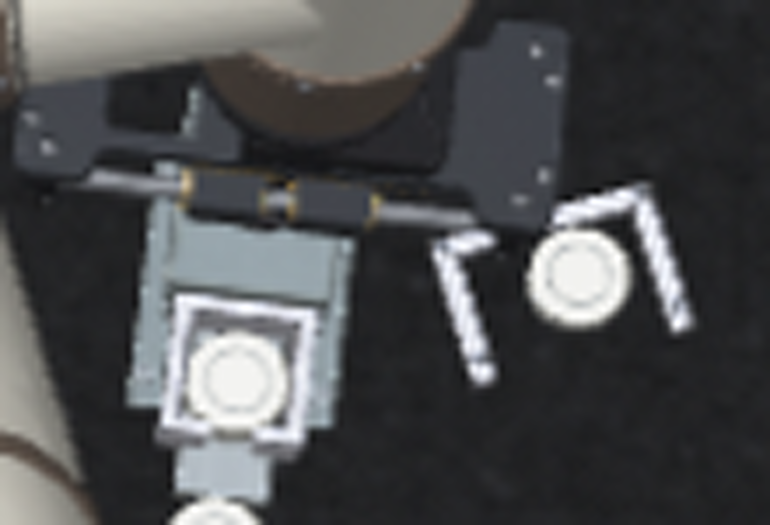

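```bash
python3 - <<'E'
from h import *
w=capture("wrist");print(p2w(w,326.5,14,.014))
c=capture("top");crop(c,330,190,110,75,7,"pics/t11.png")
E
```

```text
[ 0.50677908 -0.03569425  0.014     ]
```

Call:
{"api": "jog_arm", "payload": {"moves": [[1, 0, 0, 0.001, 0, 0, 0], [1, 0, 0, 0.002, 0, 0, 0], [1, 0, 0, 0.003, 0, 0, 0], [1, 0, 0, 0.004, 0, 0, 0], [1, 0, 0, 0.005, 0, 0, 0], [1, 0, 0, 0.006, 0, 0, 0], [1, 0, 0, 0.007, 0, 0, 0], [1, 0, 0, 0.007, 0, 0, 0], [1, 0, 0, 0.007, 0, 0, 0], [1, 0, 0, 0.007, 0, 0, 0]]}}

```text
time_s: 8.62
tcp_pos: [0.6343, -0.0514, 0.0539]
ee_rot: [[-0.995, 0.104, 0.001], [0.104, 0.995, -0.0], [-0.001, -0.0, -1.0]]
wrist_force: [-2.1, 0.5, 9.4]
gripper_width: 0.008
```

```bash
python3 - <<'E'
from h import *
st()
c=capture("top");crop(c,330,190,110,75,7,"pics/t12.png")
E
```

```text
t 8.6167 p [ 0.6343 -0.0514  0.0539] yaw_y 84.06 z [ 0.001 -0.    -1.   ] F [-2.1  0.5  9.4] w 0.008 j [  10.   30.   -8.    0.  -52. -106.]
```

View pics/t12.png

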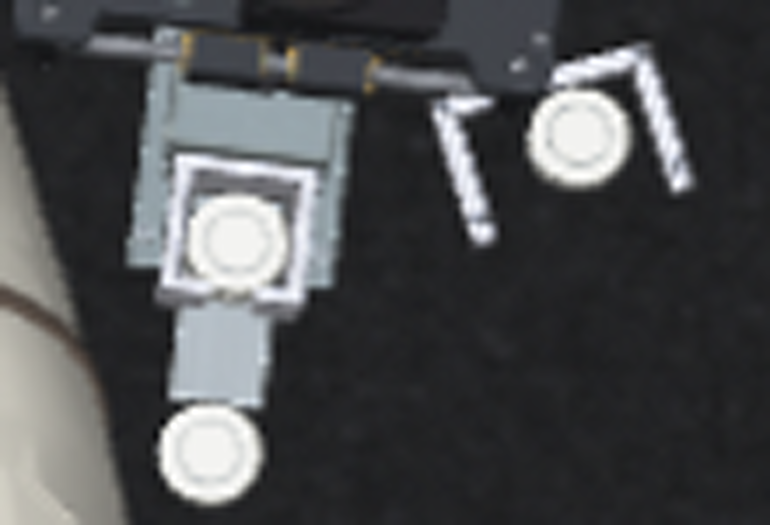

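Call:
{"api": "jog_arm", "payload": {"moves": [[1, 0, 0, 0.001, 0, 0, 0], [1, 0, 0, 0.002, 0, 0, 0], [1, 0, 0, 0.002, 0, 0, 0], [1, 0, 0, 0.002, 0, 0, 0], [1, 0, 0, 0.002, 0, 0, 0], [1, 0, 0, 0.002, 0, 0, 0], [1, 0, 0, 0.002, 0, 0, 0], [1, 0, 0, 0.002, 0, 0, 0], [1, 0, 0, 0.002, 0, 0, 0], [1, 0, 0, 0.002, 0, 0, 0]]}}

```text
time_s: 9.5
tcp_pos: [0.6345, -0.0514, 0.0539]
ee_rot: [[-0.995, 0.103, 0.001], [0.103, 0.995, -0.001], [-0.002, -0.001, -1.0]]
wrist_force: [-5.1, 1.4, 16.9]
gripper_width: 0.002
```

```bash
python3 - <<'E'
from h import *
st()
d=capture("side");d["frame"]=np.clip((d["frame"]/255.)**.45*255,0,255).astype(np.uint8);crop(d,240,160,100,90,8,"pics/s13.png")
c=capture("top");print(p2w(c,330+210.5/7-.5,190+453.5/7-.5,.014))
E
```

```text
t 9.5 p [ 0.6345 -0.0514  0.0539] yaw_y 84.1 z [ 0.001 -0.001 -1.   ] F [-5.1  1.4 16.9] w 0.002 j [  10.   30.   -8.    0.  -52. -106.]
[ 0.48607979 -0.0348506   0.014     ]
```

View pics/s13.png

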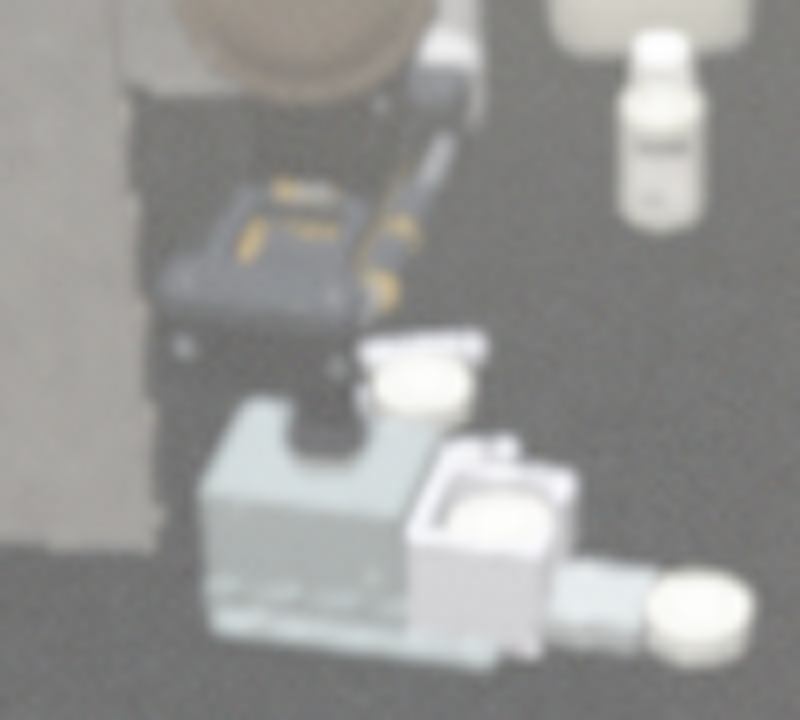

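Call:
{"api": "jog_arm", "payload": {"moves": [[1, 0, 0, -0.004, 0, 0, 0], [1, 0, 0, -0.008, 0, 0, 0], [1, 0, 0, -0.012, 0, 0, 0], [1, 0, 0, -0.016, 0, 0, 0], [1, 0, 0, -0.02, 0, 0, 0], [1, 0, 0, -0.025, 0, 0, 0], [1, 0, 0, -0.03, 0, 0, 0], [1, 0, 0, -0.035, 0, 0, 0], [1, 0, 0, -0.045, 0, 0, 0], [1, 0, 0, -0.055, 0, 0, 0]]}}

```text
time_s: 10.43
tcp_pos: [0.6337, -0.0514, 0.1059]
ee_rot: [[-0.995, 0.104, -0.001], [0.104, 0.995, -0.0], [0.001, -0.0, -1.0]]
wrist_force: [0.1, -0.4, -0.9]
gripper_width: 0.002
```

Call:
{"api": "jog_arm", "payload": {"moves": [[1, 0.01, 0, -0.02, 0, 0, 0], [1, 0.03, 0, -0.04, 0, 0, 0], [1, 0.05, 0, -0.06, 0, 0, 0], [1, 0.07, 0, -0.06, 0, 0, 0], [1, 0.08, 0, -0.06, 0, 0, 0], [1, 0.08, 0, -0.06, 0, 0, 0], [1, 0.08, 0, -0.06, 0, 0, 0], [1, 0.08, 0, -0.06, 0, 0, 0], [1, 0.08, 0, -0.06, 0, 0, 0], [1, 0.08, 0, -0.06, 0, 0, 0]]}}

```text
time_s: 11.27
tcp_pos: [0.5551, -0.0431, 0.1647]
ee_rot: [[-0.995, 0.104, -0.001], [0.104, 0.995, -0.0], [0.001, -0.0, -1.0]]
wrist_force: [-0.6, -0.8, 0.6]
gripper_width: 0.005
```

```bash
python3 - <<'E'
from h import *
st()
w=capture("wrist");cv2.imwrite("pics/w14.png",w["frame"][:,:,::-1])
d=capture("side");crop(d,220,150,120,100,6,"pics/s14.png")
s=sense();print((w2p(d,s["tcp_pos"])-[220,150])*6)
E
```

```text
t 11.2667 p [ 0.5551 -0.0431  0.1647] yaw_y 84.02 z [-0.001 -0.    -1.   ] F [-0.6 -0.8  0.6] w 0.005 j [  12.   17.  -12.    0.  -61. -108.]
[508.1483613  251.76984804]
```

View pics/w14.png

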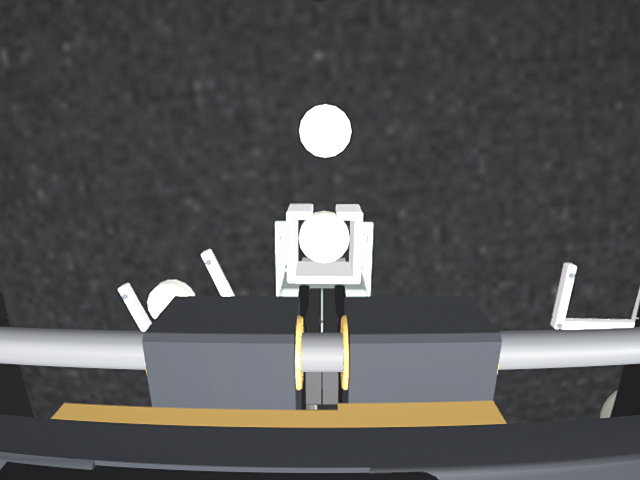

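View pics/s14.png

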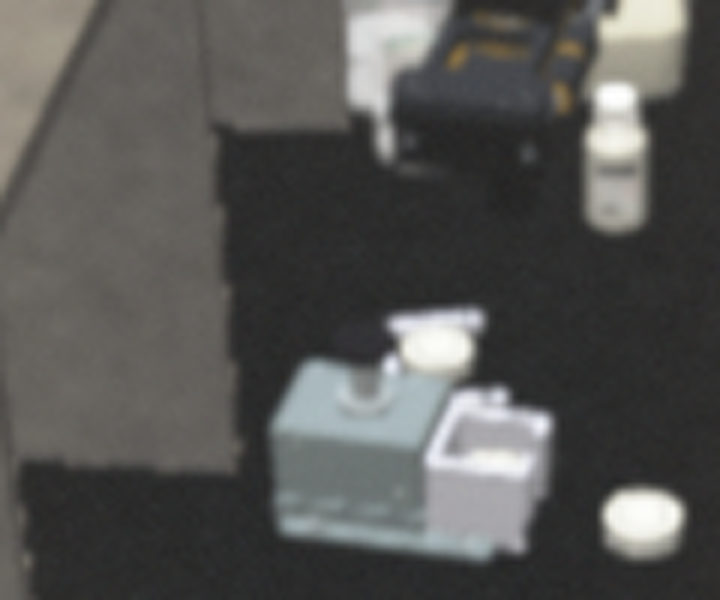

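```bash
python3 - <<'E'
from h import *
w=capture("wrist");P=p2w(w,325.5,130.5,.014);c=capture("top")
crop(c,330,190,110,75,7,"pics/t15.png")
print(P, "puck width",np.linalg.norm(p2w(w,299,130,.014)-p2w(w,352,130,.014)))
print("bay corners wrist", p2w(w,570,264,.01),p2w(w,557,325,.01))
B=np.array([.652,.208]);a=np.radians(-8.5);Q=B-.15*np.array([np.cos(a),np.sin(a)]);u=Q-P[:2];print(Q,np.degrees(np.arctan2(u[1],u[0])),np.linalg.norm(u))
plan([P[0],P[1],.10],86.4)
s=sense();print(p2w(c,330,200,0))
E
```

```text
[ 0.48727594 -0.03325386  0.014     ] puck width 0.0409559031833846
bay corners wrist [0.61963536 0.16914877 0.01      ] [0.67797164 0.16065511 0.01      ]
[0.50364762 0.23017141] 86.44368496514679 0.26393352901862915
shift [0.0681 0.0028 0.0652] rot [-0.0002 -0.0007 -0.0415]
[0.64564595 0.04948357 0.        ]
```

View pics/t15.png

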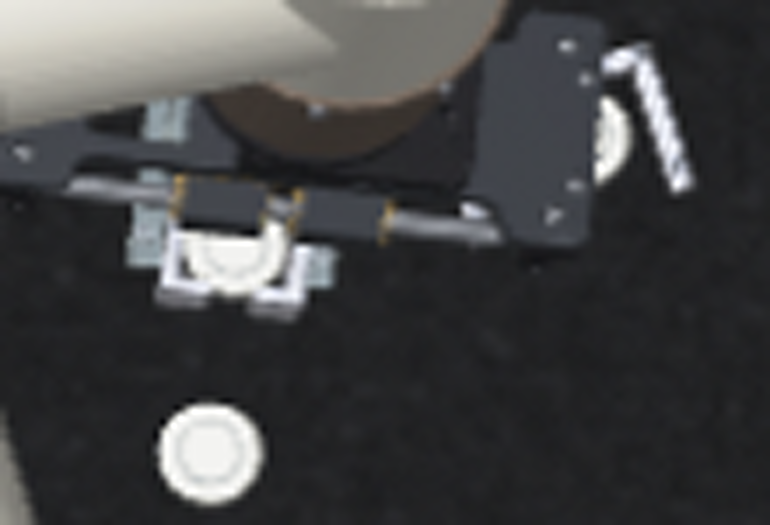

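Call:
{"api": "jog_arm", "payload": {"moves": [[-0.29, 0.02, 0, 0, 0, 0, -0.02], [-0.29, 0.04, 0.001, 0, 0, 0, -0.04], [-0.29, 0.06, 0.002, 0.01, 0, 0, -0.042], [-0.29, 0.068, 0.003, 0.025, 0, 0, -0.042], [-0.29, 0.068, 0.003, 0.045, 0, 0, -0.042], [-0.29, 0.068, 0.003, 0.065, 0, 0, -0.042], [-0.29, 0.068, 0.003, 0.085, 0, 0, -0.042], [-0.29, 0.068, 0.003, 0.1, 0, 0, -0.042], [-0.29, 0.068, 0.003, 0.105, 0, 0, -0.042], [-0.29, 0.068, 0.003, 0.105, 0, 0, -0.042]]}}

```text
time_s: 12.3
tcp_pos: [0.4865, -0.0332, 0.0594]
ee_rot: [[-0.998, 0.062, -0.003], [0.062, 0.998, -0.001], [0.003, -0.001, -1.0]]
wrist_force: [0.8, -0.4, 0.1]
gripper_width: 0.621
```

```bash
python3 - <<'E'
from h import *
st()
w=capture("wrist");w["frame"]=np.clip((w["frame"]/255.)**.45*255,0,255).astype(np.uint8);cv2.imwrite("pics/w16.png",w["frame"][:,:,::-1])
d=capture("side");d["frame"]=np.clip((d["frame"]/255.)**.45*255,0,255).astype(np.uint8);crop(d,240,140,120,120,6,"pics/s16.png")
s=sense();print((w2p(d,s["tcp_pos"])-[240,140])*6)
for z in(.03,.05,.06,.08): print(z,(w2p(d,[.487,-.034,z])-[240,140])*6)
E
```

```text
t 12.3 p [ 0.4865 -0.0332  0.0594] yaw_y 86.43 z [-0.003 -0.001 -1.   ] F [ 0.8 -0.4  0.1] w 0.621 j [  15.   18.  -29.   -0.  -44. -109.]
[515.97467303 498.99373268]
0.03 [517.57281889 546.55558507]
0.05 [517.91593492 515.50110236]
0.06 [518.08951612 499.81271613]
0.08 [518.44081065 468.1074222 ]
```

View pics/w16.png

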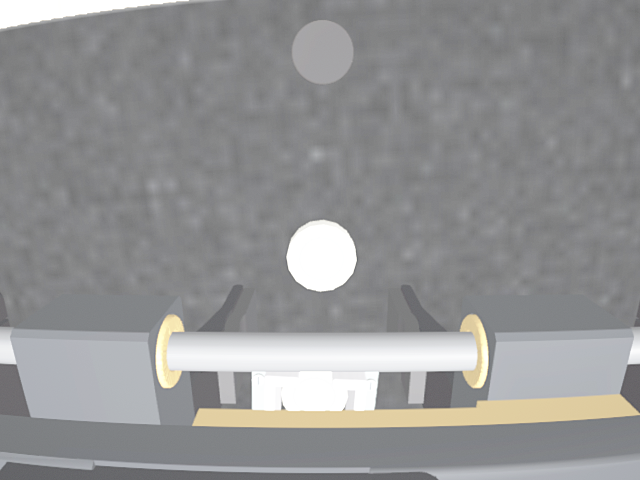

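View pics/s16.png

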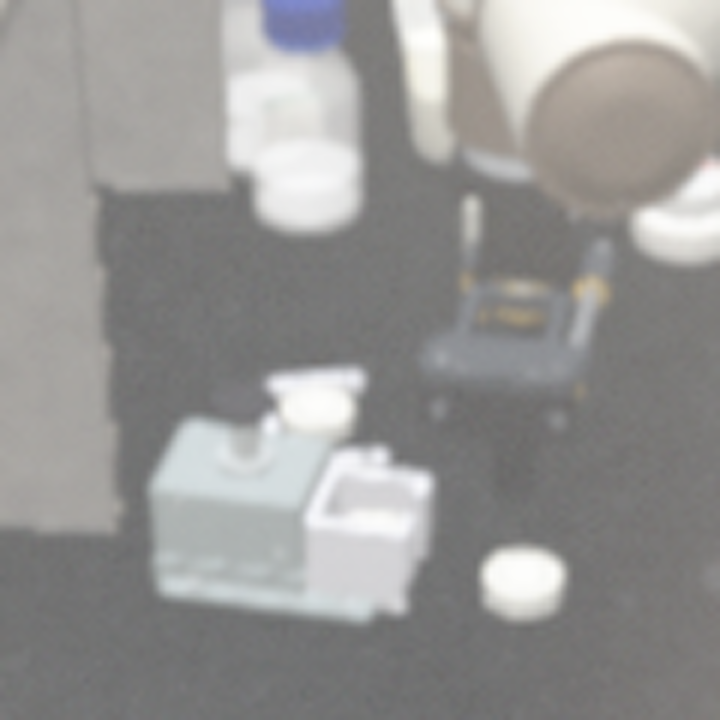

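Call:
{"api": "jog_arm", "payload": {"moves": [[-0.29, 0, 0, 0.01, 0, 0, 0], [-0.29, 0, 0, 0.02, 0, 0, 0], [-0.29, 0, 0, 0.03, 0, 0, 0], [-0.29, 0, 0, 0.038, 0, 0, 0], [-0.29, 0, 0, 0.044, 0, 0, 0], [-0.29, 0, 0, 0.048, 0, 0, 0], [-0.29, 0, 0, 0.051, 0, 0, 0], [-0.29, 0, 0, 0.053, 0, 0, 0], [-0.29, 0, 0, 0.053, 0, 0, 0], [-0.29, 0, 0, 0.053, 0, 0, 0]]}}

```text
time_s: 13.23
tcp_pos: [0.4875, -0.0329, 0.0077]
ee_rot: [[-0.998, 0.062, 0.0], [0.062, 0.998, 0.0], [-0.0, 0.0, -1.0]]
wrist_force: [0.3, -0.2, -0.2]
gripper_width: 0.646
```

```bash
python3 - <<'E'
from h import *
st()
w=capture("wrist");w["frame"]=np.clip((w["frame"]/255.)**.45*255,0,255).astype(np.uint8);cv2.imwrite("pics/w17.png",w["frame"][:,:,::-1])
d=capture("side");d["frame"]=np.clip((d["frame"]/255.)**.45*255,0,255).astype(np.uint8);crop(d,270,180,80,80,9,"pics/s17.png")
for y in(-.033-.03,-.033+.03):
  for z in(0,.025): print(y,z,(w2p(d,[.487,y,z])-[270,180])*9)
E
```

```text
t 13.2333 p [ 0.4875 -0.0329  0.0077] yaw_y 86.45 z [ 0.  0. -1.] F [ 0.3 -0.2 -0.2] w 0.646 j [  15.   22.  -32.    0.  -36. -109.]
-0.063 0 [512.88818564 480.97625429]
-0.063 0.025 [513.57200239 424.19951888]
-0.0030000000000000027 0 [497.59342156 580.79550096]
-0.0030000000000000027 0.025 [498.16209577 523.25575401]
```

View pics/w17.png

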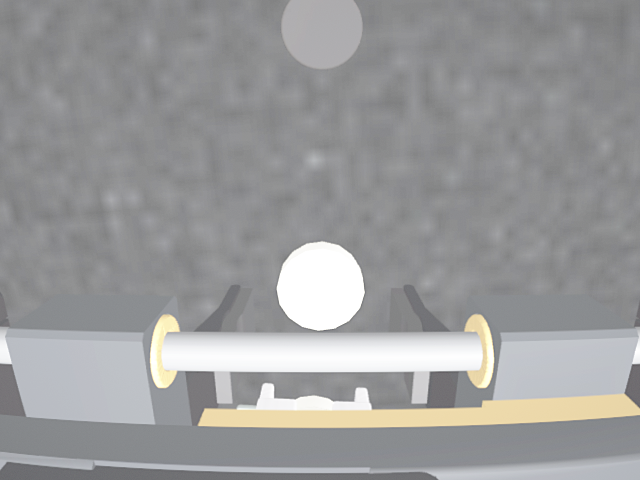

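View pics/s17.png

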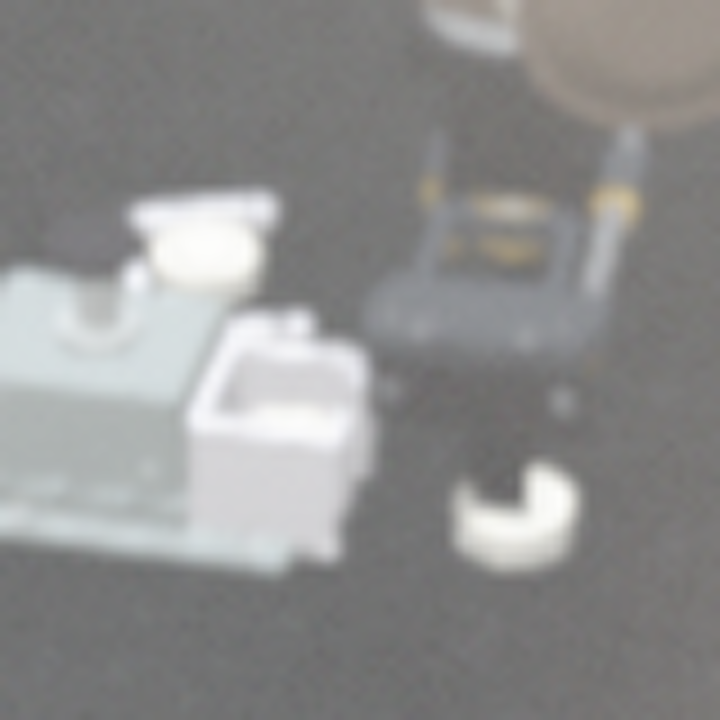

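Call:
{"api": "jog_arm", "payload": {"moves": [[-0.29, 0, 0, 0.005, 0, 0, 0], [-0.29, 0, 0, 0.01, 0, 0, 0], [-0.29, 0, 0, 0.015, 0, 0, 0], [-0.29, 0, 0, 0.019, 0, 0, 0], [-0.29, 0, 0, 0.022, 0, 0, 0], [-0.29, 0, 0, 0.024, 0, 0, 0], [-0.29, 0, 0, 0.026, 0, 0, 0], [-0.29, 0, 0, 0.027, 0, 0, 0], [-0.29, 0, 0, 0.027, 0, 0, 0], [-0.29, 0, 0, 0.027, 0, 0, 0]]}}

```text
time_s: 14.17
tcp_pos: [0.4874, -0.033, -0.0194]
ee_rot: [[-0.998, 0.062, 0.0], [0.062, 0.998, 0.0], [-0.0, 0.0, -1.0]]
wrist_force: [-0.3, 0.4, 0.3]
gripper_width: 0.646
```

```bash
python3 - <<'E'
from h import *
st()
w=capture("wrist");w["frame"]=np.clip((w["frame"]/255.)**.45*255,0,255).astype(np.uint8);cv2.imwrite("pics/w18.png",w["frame"][:,:,::-1])
d=capture("side");d["frame"]=np.clip((d["frame"]/255.)**.45*255,0,255).astype(np.uint8);crop(d,270,180,80,80,9,"pics/s18.png")
E
```

```text
t 14.1667 p [ 0.4874 -0.033  -0.0194] yaw_y 86.44 z [ 0.  0. -1.] F [-0.3  0.4  0.3] w 0.646 j [  15.   25.  -33.    0.  -32. -109.]
```

View pics/w18.png

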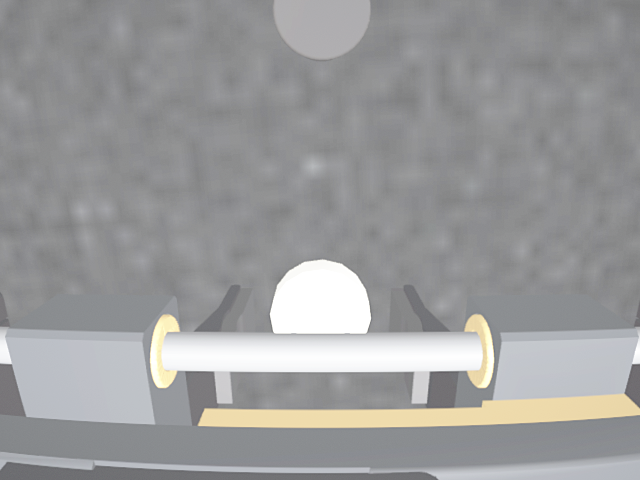

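View pics/s18.png

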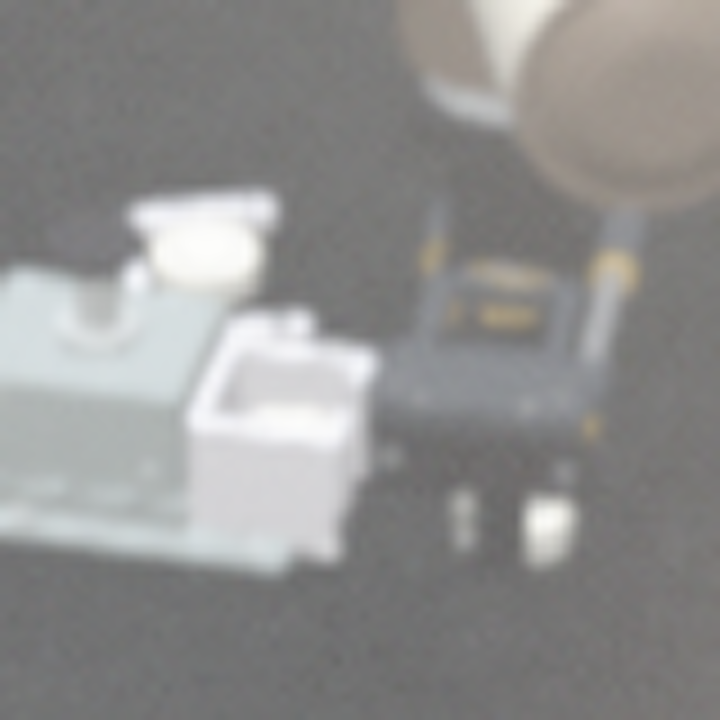

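Call:
{"api": "jog_arm", "payload": {"moves": [[-0.29, 0.002, 0.003, 0, 0, 0, 0], [-0.29, 0.002, 0.007, 0, 0, 0, 0], [-0.29, 0.002, 0.012, 0, 0, 0, 0], [-0.29, 0.002, 0.019, 0, 0, 0, 0], [-0.29, 0.002, 0.027, 0, 0, 0, 0], [-0.29, 0.002, 0.036, 0, 0, 0, 0], [-0.29, 0.002, 0.045, 0, 0, 0, 0], [-0.29, 0.002, 0.054, 0, 0, 0, 0], [-0.29, 0.002, 0.06, 0, 0, 0, 0], [-0.29, 0.002, 0.063, 0, 0, 0, 0]]}}

```text
time_s: 15.1
tcp_pos: [0.4894, 0.0312, -0.0194]
ee_rot: [[-0.998, 0.061, 0.0], [0.061, 0.998, 0.0], [-0.0, 0.0, -1.0]]
wrist_force: [-0.3, 0.0, 0.4]
gripper_width: 0.644
```

```bash
python3 - <<'E'
from h import *
st()
w=capture("wrist");w["frame"]=np.clip((w["frame"]/255.)**.45*255,0,255).astype(np.uint8);cv2.imwrite("pics/w19.png",w["frame"][:,:,::-1])
E
```

```text
t 15.1 p [ 0.4894  0.0312 -0.0194] yaw_y 86.51 z [ 0.  0. -1.] F [-0.3  0.   0.4] w 0.644 j [  23.   25.  -33.    0.  -32. -116.]
```

View pics/w19.png

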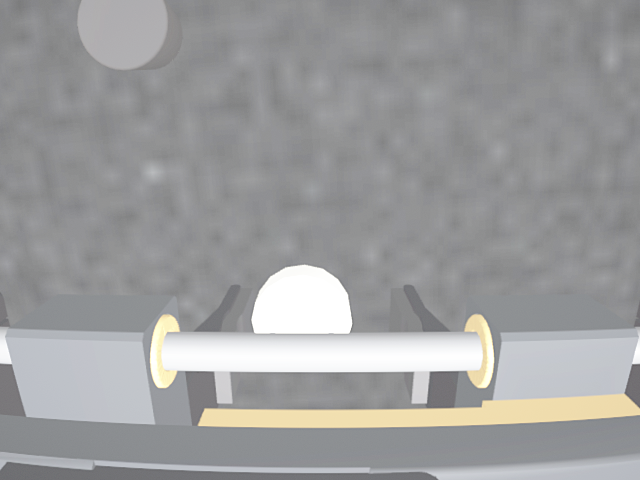

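Call:
{"api": "jog_arm", "payload": {"moves": [[-0.29, 0, 0.004, 0, 0, 0, 0], [-0.29, 0, 0.012, 0, 0, 0, 0], [-0.29, 0, 0.024, 0, 0, 0, 0], [-0.29, 0, 0.038, 0, 0, 0, 0], [-0.29, 0, 0.052, 0, 0, 0, 0], [-0.29, 0, 0.066, 0, 0, 0, 0], [-0.29, 0, 0.079, 0, 0, 0, 0], [-0.29, 0, 0.09, 0, 0, 0, 0], [-0.29, 0, 0.097, 0, 0, 0, 0], [-0.29, 0, 0.101, 0, 0, 0, 0]]}}

```text
time_s: 15.98
tcp_pos: [0.4956, 0.132, -0.0195]
ee_rot: [[-0.998, 0.061, 0.0], [0.061, 0.998, 0.0], [-0.0, 0.0, -1.0]]
wrist_force: [-0.8, 0.0, -0.8]
gripper_width: 0.644
```

```bash
python3 - <<'E'
from h import *
st()
w=capture("wrist");w["frame"]=np.clip((w["frame"]/255.)**.45*255,0,255).astype(np.uint8);cv2.imwrite("pics/w20.png",w["frame"][:,:,::-1])
c=capture("top");cv2.imwrite("pics/t20.png",c["frame"][:,:,::-1])
E
```

```text
t 15.9833 p [ 0.4956  0.132  -0.0195] yaw_y 86.5 z [ 0.  0. -1.] F [-0.8  0.  -0.8] w 0.644 j [  33.   27.  -30.    0.  -34. -127.]
```

View pics/w20.png

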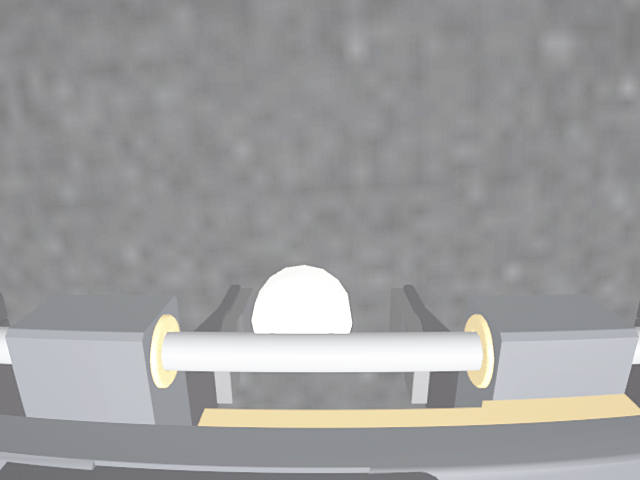

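View pics/t20.png

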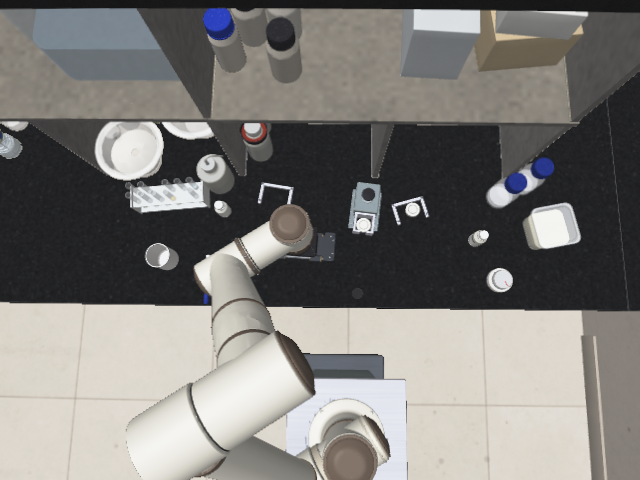

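Call:
{"api": "jog_arm", "payload": {"moves": [[-0.29, 0, 0.004, 0, 0, 0, 0], [-0.29, 0, 0.012, 0, 0, 0, 0], [-0.29, 0, 0.024, 0, 0, 0, 0], [-0.29, 0, 0.038, 0, 0, 0, 0], [-0.29, 0, 0.052, 0, 0, 0, 0], [-0.29, 0, 0.066, 0, 0, 0, 0], [-0.29, 0, 0.08, 0, 0, 0, 0], [-0.29, 0, 0.092, 0, 0, 0, 0], [-0.29, 0, 0.101, 0, 0, 0, 0], [-0.29, 0, 0.106, 0, 0, 0, 0]]}}

```text
time_s: 16.92
tcp_pos: [0.5022, 0.2383, -0.0195]
ee_rot: [[-0.998, 0.061, 0.0], [0.061, 0.998, 0.0], [-0.0, 0.0, -1.0]]
wrist_force: [-0.6, 0.6, 0.2]
gripper_width: 0.648
```

Call:
{"api": "jog_arm", "payload": {"moves": [[-0.29, 0, 0, 0, 0, 0, 0], [-0.29, 0, -0.004, 0, 0, 0, 0], [-0.29, 0, -0.008, 0, 0, 0, 0], [-0.29, 0, -0.008, -0.015, 0, 0, 0], [-0.29, 0, -0.008, -0.035, 0, 0, 0], [-0.29, 0, -0.008, -0.06, 0, 0, 0], [-0.29, 0, -0.008, -0.08, 0, 0, 0], [-0.29, 0, -0.008, -0.1, 0, 0, 0], [-0.29, 0, -0.008, -0.11, 0, 0, 0], [-0.29, 0, -0.008, -0.11, 0, 0, 0]]}}

```text
time_s: 17.75
tcp_pos: [0.5028, 0.2287, 0.093]
ee_rot: [[-0.998, 0.063, 0.004], [0.063, 0.998, 0.003], [-0.004, 0.003, -1.0]]
wrist_force: [0.3, 1.2, -0.3]
gripper_width: 0.644
```

```bash
python3 - <<'E'
from h import *
st()
w=capture("wrist");cv2.imwrite("pics/w21.png",w["frame"][:,:,::-1])
d=capture("side");cv2.imwrite("pics/s21.png",d["frame"][:,:,::-1])
E
```

```text
t 17.75 p [0.5028 0.2287 0.093 ] yaw_y 86.39 z [ 0.004  0.003 -1.   ] F [ 0.3  1.2 -0.3] w 0.644 j [  41.   21.  -18.    0.  -51. -135.]
```

View pics/w21.png

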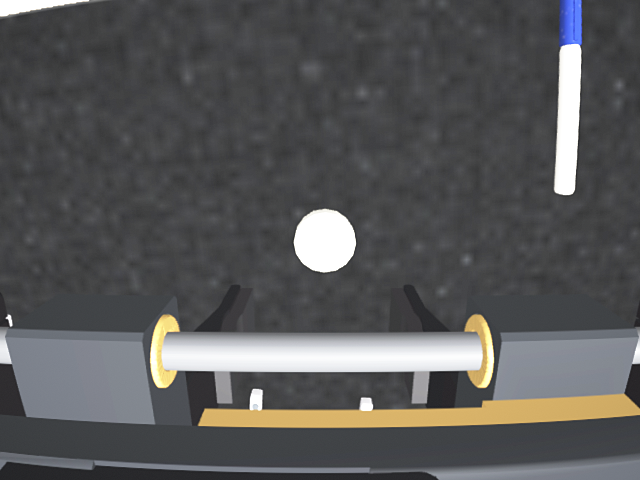

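View pics/s21.png

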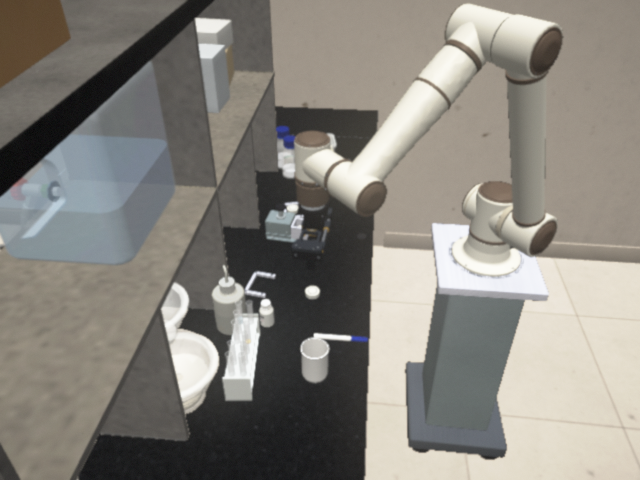

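```bash
python3 - <<'E'
from h import *
w=capture("wrist");d=capture("side");c=capture("top")
P=p2w(w,325,240.5,.014);print(P)
print("side",p2w(d,313,291,.014))
crop(d,230,260,100,50,8,"pics/s22.png")
print("mouth ends",p2w(w,256.5,390,.01),p2w(w,366,398,.01))
B=np.array([.652,.208]);a=np.radians(-8.5);e=np.array([np.cos(a),np.sin(a)]);n=np.array([-e[1],e[0]])
r=P[:2]-B;print("bay frame",r@e,r@n)
u=B-P[:2];ang=np.degrees(np.arctan2(u[1],u[0]));print("dir",ang)
S=P[:2]-.05*e;plan([S[0],S[1],.093],81.5)
E
```

```text
[0.50044428 0.22984835 0.014     ]
side [0.49973395 0.23298294 0.014     ]
mouth ends [0.61179571 0.17275026 0.01      ] [0.62367522 0.25265211 0.01      ]
bay frame -0.15312040525129553 -0.0007930003956700833
dir -8.20327162116934
shift [ 0.0502  0.0063 -0.0039] rot [-0.0021 -0.0024  0.0857]
```

View pics/s22.png

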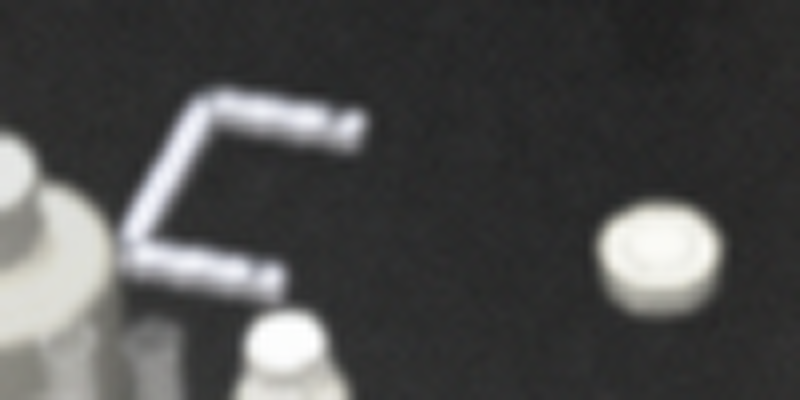

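Call:
{"api": "jog_arm", "payload": {"moves": [[0.4, 0.015, 0.002, 0, 0, 0, 0.03], [0.4, 0.035, 0.004, 0, 0, 0, 0.06], [0.4, 0.05, 0.006, 0, 0, 0, 0.086], [0.4, 0.05, 0.006, 0.02, 0, 0, 0.086], [0.4, 0.05, 0.006, 0.045, 0, 0, 0.086], [0.4, 0.05, 0.006, 0.07, 0, 0, 0.086], [0.4, 0.05, 0.006, 0.09, 0, 0, 0.086], [0.4, 0.05, 0.006, 0.105, 0, 0, 0.086], [0.4, 0.05, 0.006, 0.112, 0, 0, 0.086], [0.4, 0.05, 0.006, 0.112, 0, 0, 0.086]]}}

```text
time_s: 18.83
tcp_pos: [0.4506, 0.2364, -0.0238]
ee_rot: [[-0.989, 0.148, -0.004], [0.148, 0.989, -0.004], [0.003, -0.004, -1.0]]
wrist_force: [0.8, 0.8, -0.7]
gripper_width: 0.299
```

```bash
python3 - <<'E'
from h import *
st()
w=capture("wrist");w["frame"]=np.clip((w["frame"]/255.)**.45*255,0,255).astype(np.uint8);cv2.imwrite("pics/w23.png",w["frame"][:,:,::-1])
d=capture("side");d["frame"]=np.clip((d["frame"]/255.)**.45*255,0,255).astype(np.uint8);crop(d,260,230,90,80,8,"pics/s23.png")
E
```

```text
t 18.8333 p [ 0.4506  0.2364 -0.0238] yaw_y 81.5 z [-0.004 -0.004 -1.   ] F [ 0.8  0.8 -0.7] w 0.299 j [  46.   27.  -30.   -0.  -33. -144.]
```

View pics/w23.png

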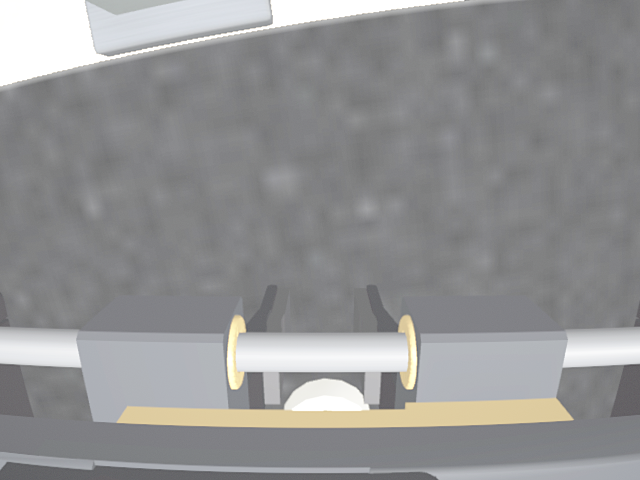

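View pics/s23.png

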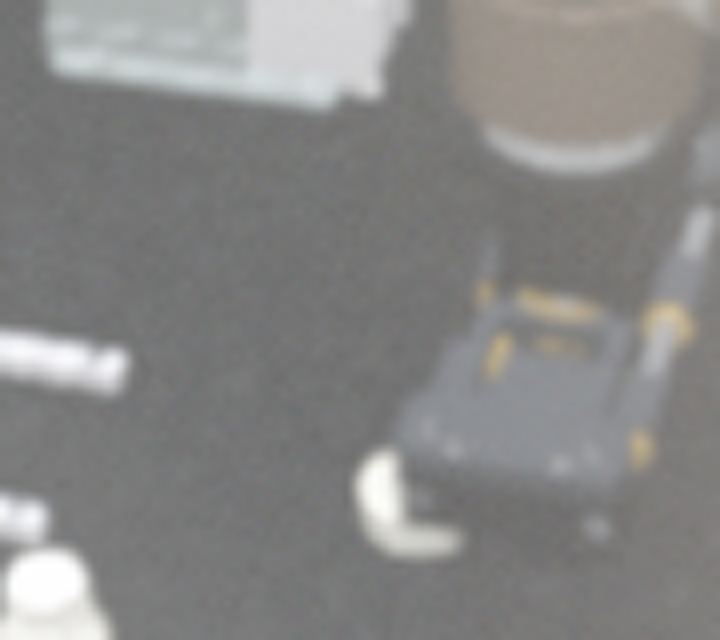

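Call:
{"api": "jog_arm", "payload": {"moves": [[0.4, -0.004, 0.001, -0.003, 0, 0, 0], [0.4, -0.012, 0.002, -0.003, 0, 0, 0], [0.4, -0.019, 0.002, -0.003, 0, 0, 0], [0.4, -0.025, 0.002, -0.003, 0, 0, 0], [0.4, -0.032, 0.002, -0.003, 0, 0, 0], [0.4, -0.04, 0.002, -0.003, 0, 0, 0], [0.4, -0.05, 0.002, -0.003, 0, 0, 0], [0.4, -0.06, 0.002, -0.003, 0, 0, 0], [0.4, -0.067, 0.002, -0.003, 0, 0, 0], [0.4, -0.07, 0.002, -0.003, 0, 0, 0]]}}

```text
time_s: 19.77
tcp_pos: [0.523, 0.2292, -0.0186]
ee_rot: [[-0.989, 0.148, 0.001], [0.148, 0.989, 0.0], [-0.001, 0.0, -1.0]]
wrist_force: [-0.0, 0.8, 1.0]
gripper_width: 0.302
```

```bash
python3 - <<'E'
from h import *
st()
w=capture("wrist");w["frame"]=np.clip((w["frame"]/255.)**.45*255,0,255).astype(np.uint8);cv2.imwrite("pics/w24.png",w["frame"][:,:,::-1])
d=capture("side");d["frame"]=np.clip((d["frame"]/255.)**.45*255,0,255).astype(np.uint8);crop(d,230,240,90,80,8,"pics/s24.png")
c=capture("top");crop(c,240,160,110,90,6,"pics/t24.png")
E
```

```text
t 19.7667 p [ 0.523   0.2292 -0.0186] yaw_y 81.46 z [ 0.001  0.    -1.   ] F [-0.   0.8  1. ] w 0.302 j [  40.   31.  -21.    0.  -38. -138.]
```

View pics/w24.png

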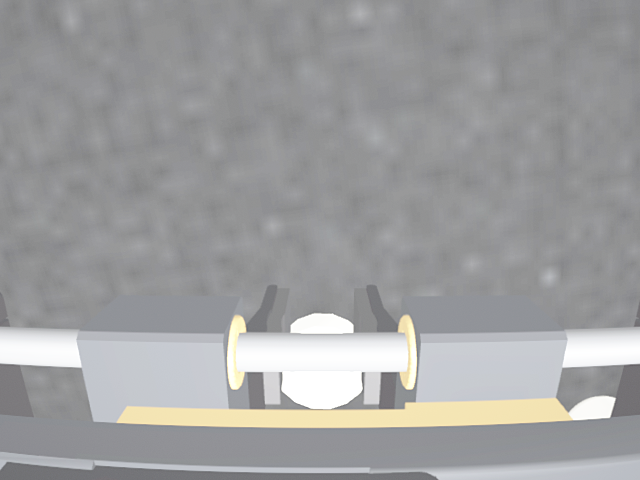

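View pics/s24.png

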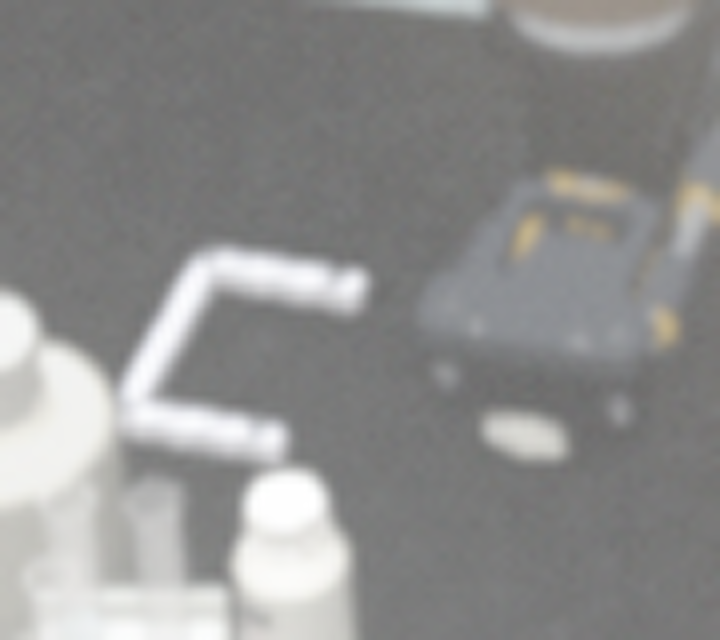

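View pics/t24.png

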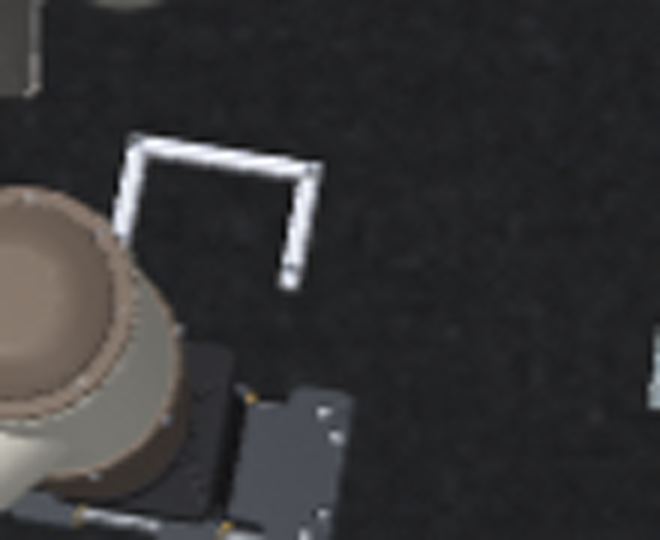

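```bash
python3 - <<'E'
from h import *
w=capture("wrist");s=sense()
P=p2w(w,322,361,.014);print(P,s["ee_rot"].T@(P-s["tcp_pos"]))
d=capture("side")
print((w2p(d,[P[0],P[1],.014])-[230,240])*8)
print(p2w(d,230+525/8,240+437/8,.014))
# finger front lower edge
for o in ([.0095,-.013,-.025],[.0095,-.013,0],[-.0095,-.013,-.025],[-.0095,.028,-.025]): print(o,w2p(w,s["tcp_pos"]+s["ee_rot"]@np.array(o)))
E
```

```text
[0.5426001  0.22597626 0.014     ] [-2.15608998e-02  2.11598415e-05 -3.26490258e-02]
[544.53674849 386.13712317]
[0.54582587 0.25272074 0.014     ]
[0.0095, -0.013, -0.025] [290.15294129 284.35337119]
[0.0095, -0.013, 0] [293.93535249 264.82600679]
[-0.0095, -0.013, -0.025] [291.16079759 326.34570848]
[-0.0095, 0.028, -0.025] [388.07705446 326.1442176 ]
```

Call:
{"api": "jog_arm", "payload": {"moves": [[0.4, -0.004, -0.001, 0, 0, 0, 0], [0.4, -0.012, -0.002, 0, 0, 0, 0], [0.4, -0.022, -0.002, 0, 0, 0, 0], [0.4, -0.033, -0.002, 0, 0, 0, 0], [0.4, -0.044, -0.002, 0, 0, 0, 0], [0.4, -0.055, -0.002, 0, 0, 0, 0], [0.4, -0.066, -0.002, 0, 0, 0, 0], [0.4, -0.076, -0.002, 0, 0, 0, 0], [0.4, -0.083, -0.002, 0, 0, 0, 0], [0.4, -0.086, -0.002, 0, 0, 0, 0]]}}

```text
time_s: 20.85
tcp_pos: [0.6078, 0.2143, -0.0186]
ee_rot: [[-0.989, 0.149, 0.001], [0.149, 0.989, 0.0], [-0.001, 0.0, -1.0]]
wrist_force: [-0.1, -0.5, 0.4]
gripper_width: 0.3
```

```bash
python3 - <<'E'
from h import *
st()
w=capture("wrist");w["frame"]=np.clip((w["frame"]/255.)**.45*255,0,255).astype(np.uint8);cv2.imwrite("pics/w25.png",w["frame"][:,:,::-1])
d=capture("side");d["frame"]=np.clip((d["frame"]/255.)**.45*255,0,255).astype(np.uint8);crop(d,230,240,90,80,8,"pics/s25.png")
c=capture("top");crop(c,240,160,110,90,6,"pics/t25.png")
E
```

```text
t 20.85 p [ 0.6078  0.2143 -0.0186] yaw_y 81.46 z [ 0.001  0.    -1.   ] F [-0.1 -0.5  0.4] w 0.3 j [  34.   36.  -10.    0.  -44. -132.]
```

View pics/s25.png

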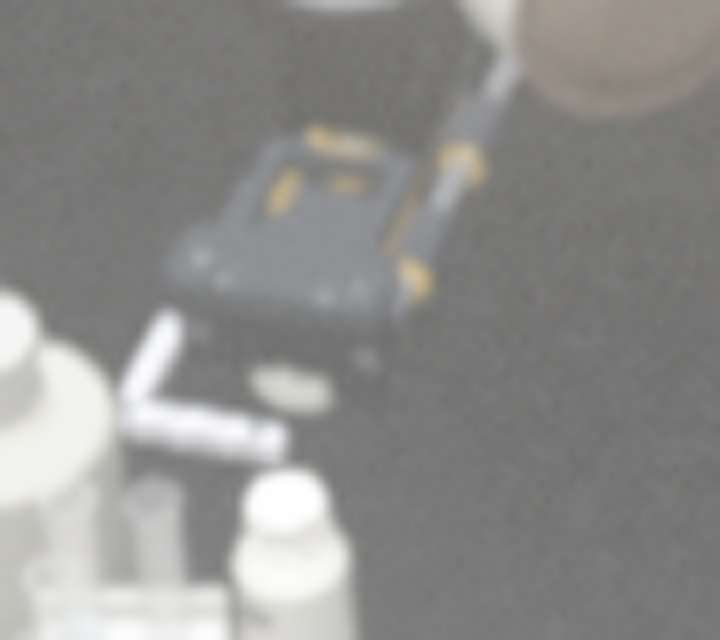

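View pics/w25.png

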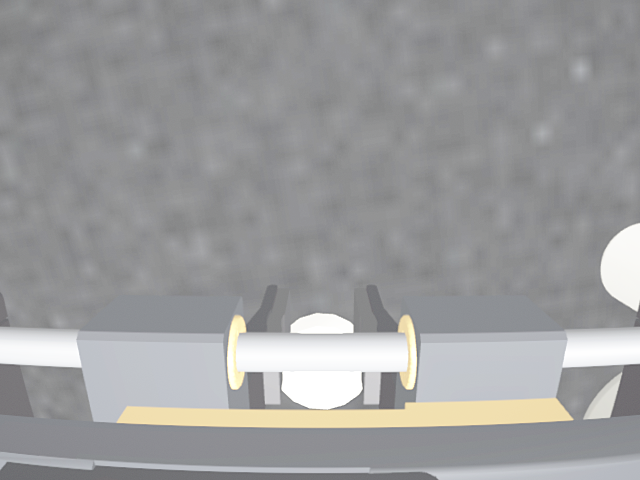

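View pics/t25.png

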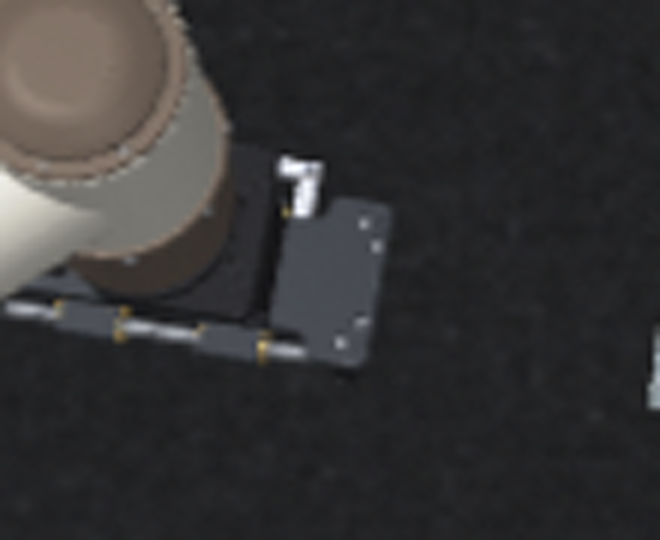

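Call:
{"api": "jog_arm", "payload": {"moves": [[0.4, -0.003, 0, 0, 0, 0, 0], [0.4, -0.007, 0, 0, 0, 0, 0], [0.4, -0.011, 0, 0, 0, 0, 0], [0.4, -0.015, 0, 0, 0, 0, 0], [0.4, -0.019, 0, 0, 0, 0, 0], [0.4, -0.022, 0, 0, 0, 0, 0], [0.4, -0.024, 0, 0, 0, 0, 0], [0.4, -0.025, 0, 0, 0, 0, 0], [0.4, -0.025, 0, 0, 0, 0, 0], [0.4, -0.025, 0, 0, 0, 0, 0]]}}

```text
time_s: 21.83
tcp_pos: [0.631, 0.211, -0.0185]
ee_rot: [[-0.989, 0.148, -0.0], [0.148, 0.989, -0.0], [0.0, -0.0, -1.0]]
wrist_force: [0.5, -0.4, -0.8]
gripper_width: 0.3
```

Call:
{"api": "jog_arm", "payload": {"moves": [[0.4, 0.004, 0, 0, 0, 0, 0], [0.4, 0.01, 0, 0, 0, 0, 0], [0.4, 0.02, 0, 0, 0, 0, 0], [0.4, 0.035, 0, 0, 0, 0, 0], [0.4, 0.06, 0, -0.02, 0, 0, 0], [0.4, 0.085, 0, -0.05, 0, 0, 0], [0.4, 0.11, 0, -0.08, 0, 0, 0], [0.4, 0.13, 0, -0.11, 0, 0, 0], [0.4, 0.14, 0, -0.13, 0, 0, 0], [0.4, 0.14, 0, -0.14, 0, 0, 0]]}}

```text
time_s: 22.67
tcp_pos: [0.491, 0.2326, 0.1251]
ee_rot: [[-0.989, 0.145, 0.004], [0.145, 0.989, 0.003], [-0.003, 0.004, -1.0]]
wrist_force: [-0.8, 0.3, -0.3]
gripper_width: 0.298
```

```bash
python3 - <<'E'
from h import *
st()
w=capture("wrist");cv2.imwrite("pics/w26.png",w["frame"][:,:,::-1])
d=capture("side");crop(d,230,240,90,80,8,"pics/s26.png")
c=capture("top");crop(c,240,160,110,90,6,"pics/t26.png")
E
```

```text
t 22.6667 p [0.491  0.2326 0.1251] yaw_y 81.66 z [ 0.004  0.003 -1.   ] F [-0.8  0.3 -0.3] w 0.298 j [  42.   18.  -17.    0.  -55. -141.]
```

View pics/s26.png

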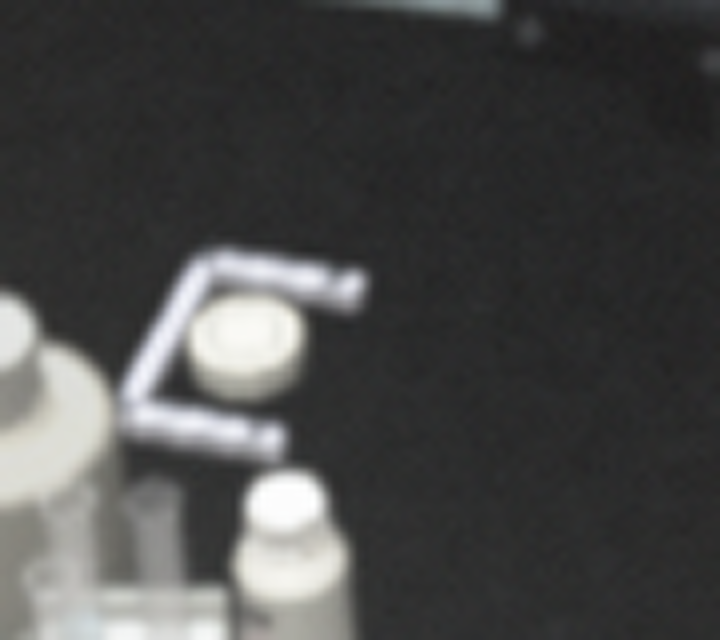

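View pics/w26.png

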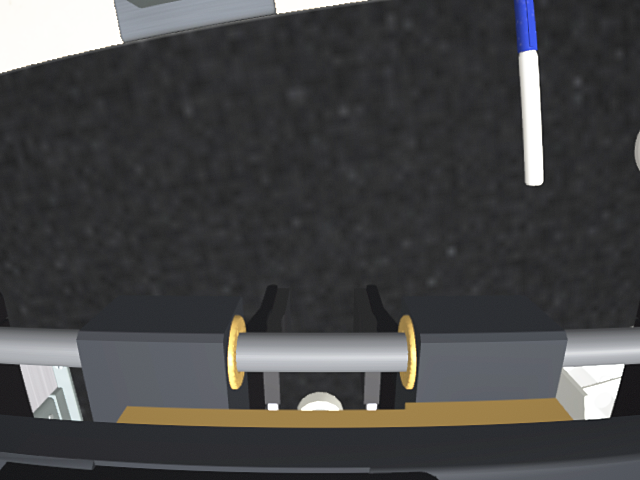

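View pics/t26.png

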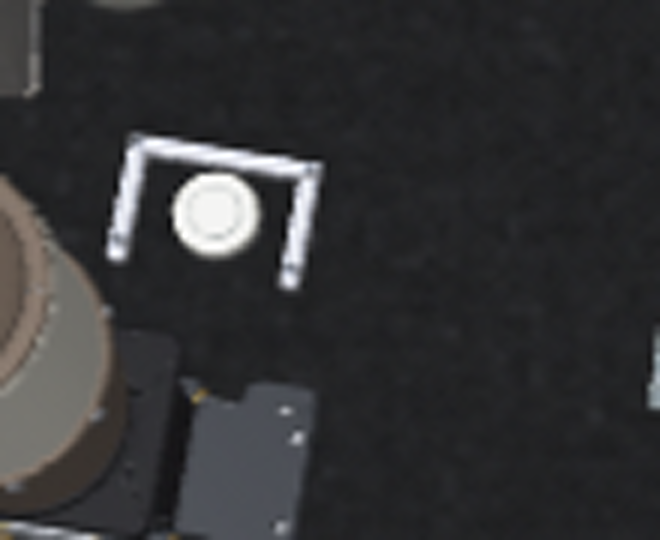

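```bash
python3 - <<'E'
from h import *
c=capture("top");d=capture("side")
T=lambda x,y,z:p2w(c,(x+.5)/6-.5+240,(y+.5)/6-.5+160,z)[:2]
S=lambda x,y,z:p2w(d,(x+.5)/8-.5+230,(y+.5)/8-.5+240,z)[:2]
a=np.radians(-8.5);e=np.array([np.cos(a),np.sin(a)]);n=np.array([-e[1],e[0]])
P=T(216,214.5,.014);co=np.array([T(*q,.01) for q in[(131,133),(324,161),(106,262),(300,291)]]);B=co.mean(0)-.004*e
print(P,B,(P-B)@e,(P-B)@n)
P2=S(247,335,.014);co=np.array([S(*q,.01) for q in[(205,247),(120,398),(370,275),(290,432)]]);B2=co.mean(0)-.004*e
print(P2,B2,(P2-B2)@e,(P2-B2)@n)
crop(c,330,170,110,75,7,"pics/t27.png");crop(d,240,170,100,80,8,"pics/s27.png")
E
```

```text
[0.65406783 0.20535675] [0.65276599 0.20691396] 0.0015177051776188461 -0.0013476903648592443
[0.65293457 0.20808376] [0.65003475 0.20480261] 0.002382981747635913 0.003673737698813277
```

View pics/t27.png

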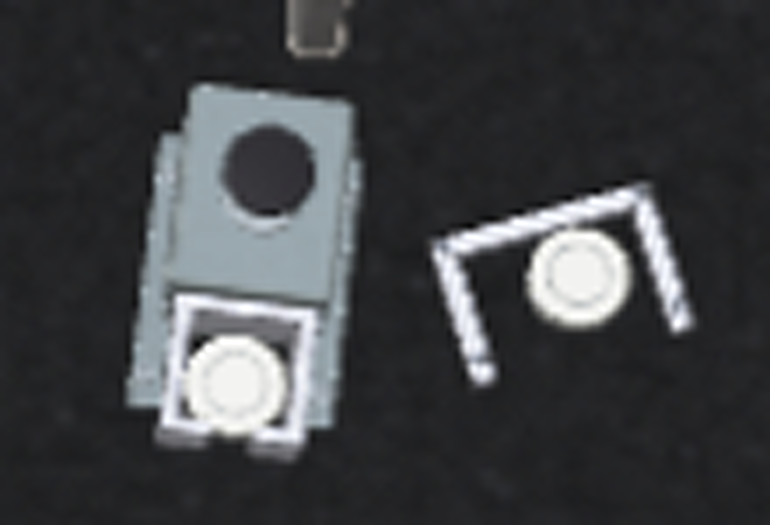

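View pics/s27.png

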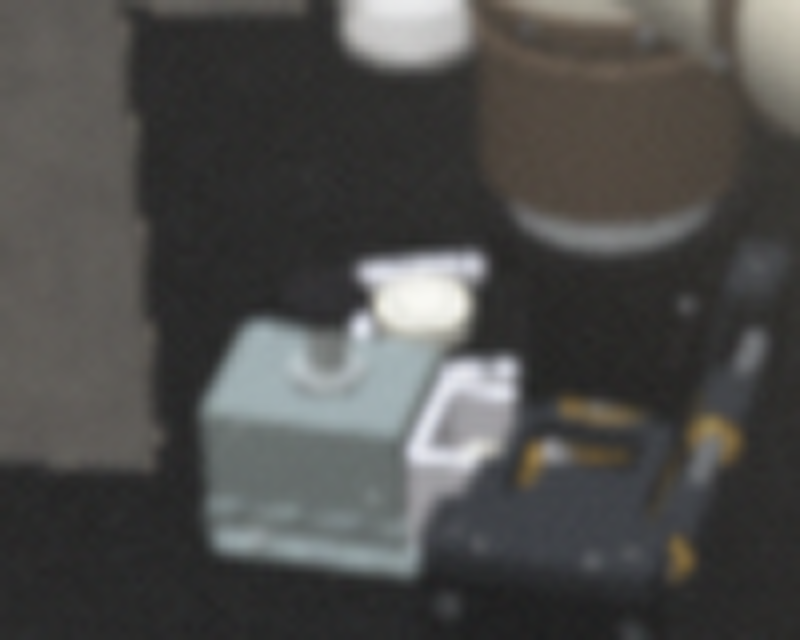

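```bash
python3 - <<'E'
from h import *
c=capture("top");print(p2w(c,330+237/7-.5,170+383/7-.5,.028))
st();print(finish_job())
E
```

```text
[ 0.56900095 -0.04458533  0.028     ]
t 22.9667 p [0.4921 0.2309 0.1195] yaw_y 81.45 z [-0.003 -0.002 -1.   ] F [0.6 1.  0.2] w 0.301 j [  42.   18.  -17.   -0.  -55. -141.]
the job is handed in; nothing more can be done
None
```

The job is handed in. One puck was dispensed with a full plunger press and pushed across the bench into the empty bay, without gripping or lifting it. `finish_job()` gives no verdict, so the results below are my own readings at about 23 s.

- **Plunger:** I pressed until the arm stopped moving at 17 N. The puck stopped at the outlet point, about 83 mm out. The plunger looks fully up in the top and side pictures.
- **Dispensed puck:** it lies flat inside the bay. The top camera puts it 1.5 mm past the middle and 1.3 mm sideways. The side camera says 2.4 mm past and 3.7 mm to the other side. Both are well inside the tolerance.
- **Other pucks:** the magazine stack is within about 2 mm of the magazine axis and looks dropped by one puck. The second puck is hidden, so its seating on the floor is only inferred from that. The parked puck looks unmoved.
- **Bystanders:** none showed any shift in the pictures I took, but I did not measure them at the end.
- **Robot:** the hand was clear of everything at hand-in.

One thing disagreed with the description: the fingertips sit about 25 mm above the reported TCP. The plunger contact and the side camera both showed this. I allowed for it by commanding the TCP to about z = -0.019 m during the pushes.

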